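Load the second strip into the marking press and mark it

TASK

Pull the steel strip that stands in the green stand out of its pocket, lay it down flat on the open bench and let go of it so that you can take it again by its middle; then lay it flat into the empty nest of the blue marking press, its yellow rounded end pointing the same way as the strip already in the other nest. Once it lies fully down in the nest and you have let go, press the yellow treadle of the press all the way down to its stop and let it spring back up. Leave the other strip in its nest, and do not shift the tape measure or the bolt standing on the bench.

Things in the scene. Friction and masses are not known exactly. Their poses are not given: they have to be found in the camera images.
- strip: the steel strip to be laid: flat bar 150 x 25 x 12 mm (its x, y, z), 0.3 kg; origin at its centre; +x runs to the rounded, yellow-painted head (35 to 45 mm of it is yellow), -x to the square bare tail. Both broad faces are alike. At the start it stands upright in the stand, head up, tail on the pocket floor, 60 mm showing above the rim, with slight play
- strip_head (a point): middle of the yellow rounded head end of the strip (75 mm from its centre)
- strip_tail (a point): middle of the square tail end of the strip (75 mm from its centre)
- stand: green upright pocket on a dark 90 x 90 x 5 mm foot, fixed; origin at the centre of the underside, z up; rim 95 mm high, 33 x 46 mm outside (x, y), pocket 17 x 30 mm (x, y) and 90 mm deep, so the strip's 25 mm width lies along the stand's y
- press: low marking press, fixed to the bench: grey base plate 235 x 200 x 8 mm (x -120 to +115), blue bed on it with its top 16 mm above the bench (x from -35 to +115); origin under its centre at bench height, z up; strips lie along its y; the treadle is at its -x side
- nest_empty (a point): centre of the floor of the empty nest (at press x=0, y=0, 16 mm above the bench), axes as the press. Nest: 29 mm wide (x) and 156 mm long (y); its steel side rails and end stops are about 10 mm high with flared lips, 8 to 10 mm thick; the rails are left out over the middle 64 mm of the length so that fingers fit beside the strip
- nest_full (a point): centre of the floor of the other nest, 75 mm further along press x, of the same shape; the other strip lies in it
- strip_done: the like strip that already lies in the other nest; same axes (+x to its yellow rounded head, which points along press +y)
- strip_done_head (a point): middle of the yellow rounded head end of that strip
- strip_done_tail (a point): middle of the square tail end of that strip
- treadle (a joint): angle of the yellow treadle, rad: 0 up (at rest), 0.33 fully down on its stop; spring-loaded, about 2.5 N at rest to 4.5 N at the stop when pressed at the pad
- treadle_pad (a point): middle of the top face of the treadle plate (75 x 90 mm, black rubber ribs); at rest it is about 40 mm above the bench and sinks about 18 mm to the stop; the hinge lies along press y at press x=-43 mm, 18 mm above the bench, and the plate rises from there towards press -x
- tape_measure: yellow and black tape measure, 64 x 77 x 38 mm, loose, a bystander; origin at the centre of its underside
- bolt_m16: steel hexagon-head bolt standing on its head, 65 mm high, loose, a bystander; origin at the centre of its underside
There are look-alikes about, which are no part of the job. Leave any purple or red look-alike of the strip alone. Leave any red look-alike of the strip_done alone.

How it is judged:
By the outcome, as a careful person would: the job done as asked, in the order asked, and still so for the second after the job is handed in, with the robot touching nothing.
It also fails if it takes over 64 s, if anything falls off the work surface, if the arm or the gripper's body presses on something with over 40 N, if the wrist force passes 120 N, or if a joint passes its speed limit or range.

ROBOT

A 6-joint arm with a two-finger parallel gripper is mounted at the origin on a cart in front of the work surface, level with it; the furniture and walls round the work are solid. World frame = base frame: x ahead of the robot, y to its left, z up, the work surface at z = 0. Lengths are in m, angles in rad, forces in N, time in s.
With the tool pointing down it reaches from about 0.35 to 0.725 m from the base axis. Payload 4.3 kg.
Tool frame: the origin (TCP) lies at the very end of the fingers, on their centre line; the grasp point (between the pads) lies 19 mm behind it (robot.tcp_to_grasp is the distance from the TCP to the grasp point, in m); z points along the fingers, y is the line along which they close (so a half turn about z gives the same grasp; the last joint's range is limited). The gripper opens to 85 mm and grips with 20 to 120 N. Pads are 22 mm wide; open, the fingers measure 114 mm over their backs; the gripper's body (76 mm by 85 mm) begins 54 mm behind the grasp point. The pads swing forward as they close: fully open they stand 13 mm farther back than shut.
Start: joints at [-1.409, 0.377, 0.081, 1.274, 0, 1.46], TCP at [0.154, -0.554, 0.205] pointing down, gripper open.
Joint ranges: [-2.72, 2.72], [-0.84, 1.66], [-1.02, 1.22], [-1.77, 2.12], [-1.37, 1.28], [-3.14, 3.14]. Speed limits (rad/s): [2.57, 2.57, 3.14, 3.14, 3.14, 3.14].

INTERFACE

Orientations are given as a unit quaternion [w, x, y, z].
In Python, from bench import sensors, snapshot, robot gives the robot as it stands. The module is installed in compiled form; this text tells all that it offers.
- The arm moves only by the tool send_rows, never from a script. Its argument "steps" is a list of rows, each a list of 6 numbers: the shift along the tool's x, y, z in mm, then the turn, a rotation vector about the tool's x, y, z in degrees. In form: [[x, y, z, ax, ay, az], ...]. A call has 1 to 5 rows; each row is the pose to reach, as a shift and turn from the pose commanded when the call began, along the tool's axes at that moment; what a row does not reach only later rows make up. A row lasts 1/12 s, in which the tool goes at most 41.7 mm and 7.16 degrees, less where a joint would pass 70% of its speed; a pose out of reach is approached as far as the arm can. A call with a gripper value outside its range is refused whole. "fingers" is the closure, from 0 (fully open) to 1 (shut), set as the call begins (left out, the last holds). The fingers move at their own pace and stop on an object; "grip_force" is the grip in N (left out, the last holds). Time passes only in rows, so rows that repeat a pose let the fingers close. It gives the time, the measured TCP pose, the force, the opening and the grip force at its end, in the units of the state.
- sensors.read_state(): the state, without advancing time (a new reading comes with each control period).
- snapshot(name): name is "side" or "top" or "wrist"; returns a dict with "pixels" (480x640x3 uint8, red, green, blue), "fx", "fy", "cx", "cy" (pixels), "rvec" (rotation vector, rad) and "tvec" (3), from world to camera coordinates, as OpenCV has them. Camera axes: x right, y down, z forward; pixel columns grow to the right and rows downward; lengths in m; the calibration is good to about 2 mm. A picture is of the moment at which its call begins. There is no depth.
- robot.close_job(): hands the job in; it is judged then, once.
The state is a dict: "t": time; "joint_positions": joint angles; "joint_vel": joint speeds; "joint_efforts": joint torques, N m; "ee_pos": TCP position; "eef_rot": TCP orientation; "ft_force": force on the tool from outside, world axes, zero at the start; "moment": the same for the moment, N m; "finger_gap": opening from 0.0 (shut) to 1.0 (fully open); "finger_force": force on a finger pad.
Only numpy, scipy, OpenCV 4.12 (cv2) and the standard library are available. Lean on these libraries where they do the work, as an engineer would, in place of code of your own. Each camera call takes 0.05 s, during which the arm holds its last target. There are 200 camera calls.

## Working session

There is one attempt and no reset: what is moved stays moved. The work goes in short steps, Python scripts to look and compute and a tool call to move; the robot and the scene stay as the last step left them, time stands still between calls to the robot, and variables do not carry over. Pictures are saved under pics/ and viewed, at most 10 in all, crops included, and the job is handed in when it is done.

Besides the shell and the picture viewer there is one more tool, called as name(argument=value, ...), one argument or row to a line, values as JSON. send_rows: Moves the arm, as the interface text tells. Its arguments: {"type":"object","properties":{"steps":{"type":"array"},"fingers":{"type":"number"},"grip_force":{"type":"number"}},"required":["steps"]}

```bash
mkdir -p pics; cat > h.py <<'E'
import numpy as np, cv2, pickle
from bench import sensors, snapshot, robot
from scipy.spatial.transform import Rotation as R
def snap(n,f):
    s=snapshot(n); cv2.imwrite(f'pics/{f}.png',s['pixels'][:,:,::-1]); pickle.dump(s,open(f'pics/{f}.pkl','wb')); return s
def load(f): return pickle.load(open(f'pics/{f}.pkl','rb'))
def ray(s,u,v):
    Rm=cv2.Rodrigues(np.array(s['rvec'],float))[0]; t=np.array(s['tvec'],float).ravel()
    d=Rm.T@np.array([(u-s['cx'])/s['fx'],(v-s['cy'])/s['fy'],1]); return -Rm.T@t,d/np.linalg.norm(d)
def plane(s,u,v,z):
    o,d=ray(s,u,v); return o+d*(z-o[2])/d[2]
def tri(a,b):  # list of (s,u,v) pairs
    A=np.zeros((3,3));B=np.zeros(3)
    for s,u,v in (a,b):
        o,d=ray(s,u,v);P=np.eye(3)-np.outer(d,d);A+=P;B+=P@o
    p=np.linalg.solve(A,B); return p,[float(np.linalg.norm((np.eye(3)-np.outer(ray(*x)[1],ray(*x)[1]))@(p-ray(*x)[0]))) for x in (a,b)]
def proj(s,p): 
    return cv2.projectPoints(np.array([p],float),np.array(s['rvec'],float),np.array(s['tvec'],float),np.array([[s['fx'],0,s['cx']],[0,s['fy'],s['cy']],[0,0,1.]]),None)[0].ravel()
def tool(dw,q):  # world vec(m)->tool mm
    w,x,y,z=q; return R.from_quat([x,y,z,w]).inv().apply(dw)*1000
E
python3 - <<'E'
from h import *
for n in ('side','top'):
    s=snap(n,n+'0'); print(n,ray(s,320,240),s['fx'])
a=[load('side0')['pixels'],load('top0')['pixels']]
st=sensors.read_state(); print(st)
E
```

```text
side (array([ 0.45159909, -0.96454442,  0.89717444]), array([ 0.08002848,  0.78066234, -0.61980783])) 479.37501267401484
top (array([ 0.1845874 , -0.02360762,  1.70824986]), array([ 0.23670472,  0.00176886, -0.97158003])) 548.8596824192149
{'t': 0.1, 'joint_positions': array([-1.40929269e+00,  3.77989470e-01,  7.97734165e-02,  1.27441764e+00,
        4.02214605e-05,  1.46049171e+00]), 'joint_vel': array([-0.00023792, -0.00119108,  0.00242298, -0.00132171, -0.00090774,
       -0.00116362]), 'joint_efforts': array([ 1.56846592e-03, -4.64692104e+01,  2.70583498e+01,  1.20627339e-02,
       -5.53359564e-05, -2.65463640e-06]), 'ee_pos': array([ 0.1542858 , -0.55325311,  0.20416006]), 'eef_rot': array([-9.18897007e-04,  9.90778824e-01,  1.35486082e-01, -3.41114037e-06]), 'ft_force': array([-0.52954159,  0.91185481, -0.65408189]), 'moment': array([ 0.01566377, -0.02503538,  0.0136238 ]), 'finger_force': 0.0, 'finger_gap': 1.0005011920601254}
```

View pics/side0.png

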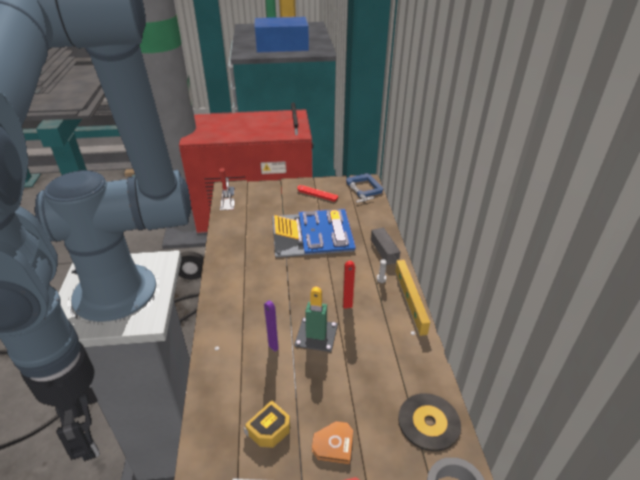

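View pics/top0.png

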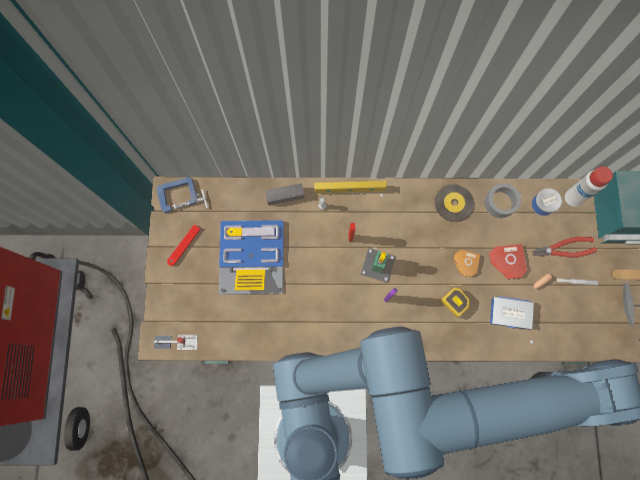

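Side view: the press is at (315,232) with its treadle at (287,228). The green stand is at (317,325), with a yellow-headed strip at (316,297). Strip-like candidates are purple (272,327), red upright (349,285), red lying (317,193), and the steel one with a yellow head in the green stand. Only the last fits the description. I'll confirm with an enlarged crop.

```bash
python3 - <<'E'
from h import *
S=load('side0')['pixels'][:,:,::-1];T=load('top0')['pixels'][:,:,::-1]
c=lambda I,x,y,w,h:cv2.resize(I[y:y+h,x:x+w],(400,300),interpolation=cv2.INTER_CUBIC)
cv2.imwrite('pics/crop0.png',np.vstack([np.hstack([c(T,340,210,100,75),c(S,260,270,100,75)]),np.hstack([c(T,205,215,100,75),c(S,265,200,100,75)])]))
for n in('side0','top0'):
    I=load(n)['pixels']; H=cv2.cvtColor(I,cv2.COLOR_RGB2HSV)
    for nm,lo,hi in(('yel',(18,150,120),(32,255,255)),('green',(50,60,30),(85,255,200)),('blue',(100,150,60),(125,255,255))):
        k,l,st,ce=cv2.connectedComponentsWithStats(cv2.inRange(H,lo,hi))
        print(n,nm,[(st[i].tolist(),ce[i].round(1).tolist()) for i in range(1,k) if st[i][4]>25 and st[i][1]>170])
E
```

```text
side0 yel [([331, 212, 7, 6, 37], [334.2, 214.6]), ([275, 216, 23, 23, 368], [285.8, 227.3]), ([403, 273, 26, 62, 513], [416.5, 304.7]), ([311, 287, 11, 18, 172], [315.9, 295.9]), ([414, 407, 29, 28, 348], [424.6, 420.7]), ([247, 410, 42, 37, 472], [270.4, 434.3]), ([261, 413, 16, 15, 135], [268.3, 419.9])]
side0 green [([306, 303, 20, 37, 568], [315.8, 323.2])]
side0 blue [([300, 211, 54, 41, 816], [323.1, 232.3])]
top0 yel [([315, 181, 71, 11, 525], [350.8, 185.9]), ([444, 193, 21, 19, 240], [454.2, 202.7]), ([227, 228, 15, 8, 107], [234.6, 231.5]), ([379, 252, 7, 10, 46], [382.1, 256.5]), ([235, 270, 30, 20, 530], [249.6, 279.4]), ([441, 288, 28, 29, 188], [453.8, 302.5]), ([452, 296, 11, 10, 56], [457.0, 300.5])]
top0 green [([373, 251, 14, 19, 85], [378.7, 260.9])]
top0 blue []
```

View pics/crop0.png

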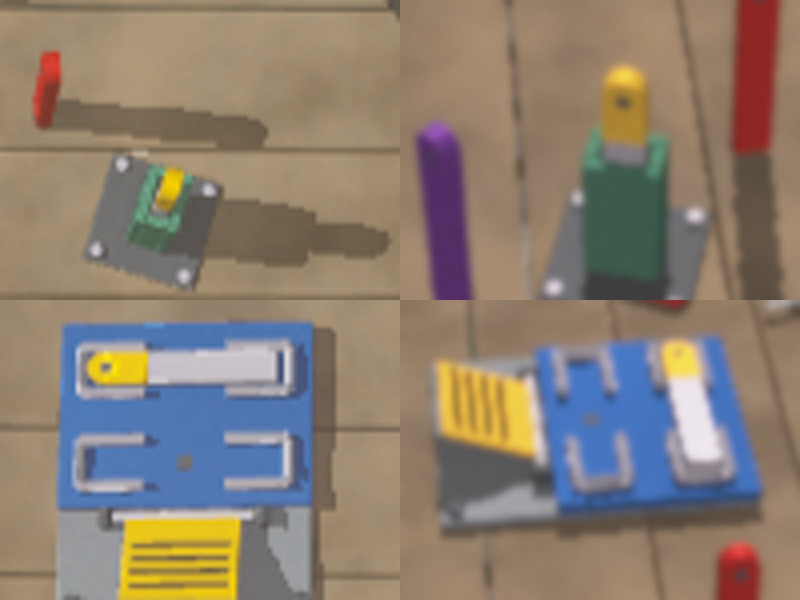

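The top crop confirms the strip: a yellow rounded head, a grey steel part and the green stand, with its top end at about (383,253) in the top view and (316,287) in the side view. The red one at (352,232) and the purple one at (390,295) are look-alikes. The empty nest is the one beside the treadle, and the done strip's yellow head points image-left.

```bash
python3 - <<'E'
from h import *
np.set_printoptions(precision=4,suppress=True)
S,T=load('side0'),load('top0')
B=[plane(T,*p,.006) for p in((370.5,250.75),(392,257.5),(386,279),(364,272.5))]
print('bolts',B,'c',np.mean(B,0)); print('sidebolts',[plane(S,*p,.006) for p in((333.75,323.75),(304.5,320),(298.5,342.5))])
for i in range(4):
    d=B[(i+1)%4]-B[i]; print(np.linalg.norm(d),np.degrees(np.arctan2(d[1],d[0])))
print('head',tri((S,315.9,287.3),(T,383,252.5)))
print('yellow c',tri((S,315.9,295.9),(T,382.1,256.5)))
C=[plane(T,*p,.016) for p in((220.5,221.25),(283,220.5),(283,267),(219.5,267))]
print('bed',C,np.mean(C,0))
for i in range(4):
    d=C[(i+1)%4]-C[i]; print(np.linalg.norm(d),np.degrees(np.arctan2(d[1],d[0])))
# red/purple look-alikes, tape
print('purple top',tri((S,270,301),(T,395,291)),'base',plane(S,273,350,0),plane(T,387,300,0))
print('red top',tri((S,350,261),(T,352,223)),'base',plane(S,348,307,0))
print('bolt',plane(S,381,281,0),plane(T,321,206,0),'tape',plane(T,455,301,.038))
print('done head/tail',plane(T,227,231.5,.028),plane(T,277,231.5,.028))
E
```

```text
bolts [array([ 0.5646, -0.1811,  0.006 ]), array([ 0.5429, -0.2489,  0.006 ]), array([ 0.4739, -0.2282,  0.006 ]), array([ 0.4944, -0.1594,  0.006 ])] c [ 0.5189 -0.2044  0.006 ]
sidebolts [array([ 0.5668, -0.1762,  0.006 ]), array([ 0.4961, -0.1568,  0.006 ]), array([ 0.4766, -0.2262,  0.006 ])]
0.07118030699100569 -107.76947931105566
0.07207178883750927 163.26328569724907
0.07178968391242625 73.38384229680933
0.07350842961385085 -17.22058482915805
head (array([ 0.5228, -0.203 ,  0.1609]), [0.002129802976473104, 0.002129802976473024])
yellow c (array([ 0.5198, -0.203 ,  0.1333]), [0.0008218168682038894, 0.0008218168682040761])
bed [array([0.6576, 0.2977, 0.016 ]), array([0.6607, 0.0981, 0.016 ]), array([0.5094, 0.0952, 0.016 ]), array([0.5089, 0.294 , 0.016 ])] [0.5841 0.1963 0.016 ]
0.19967844550241165 -89.10211993481947
0.15135482903884714 -178.90873281453844
0.1988656600328569 90.15631617006791
0.14878621088797275 1.4140203949831303
purple top (array([ 0.4163, -0.2342,  0.1585]), [0.0028054601395119407, 0.0028054601395119012]) base [ 0.4158 -0.2376  0.    ] [ 0.4085 -0.2304  0.    ]
red top (array([ 0.6126, -0.1147,  0.154 ]), [0.0022842547699986897, 0.0022842547699984195]) base [ 0.611 -0.118  0.   ]
bolt [ 0.7148 -0.0305  0.    ] [ 0.7146 -0.0234  0.    ] tape [ 0.401  -0.4335  0.038 ]
done head/tail [0.6207 0.2734 0.028 ] [0.6212 0.1155 0.028 ]
```

```bash
cat >> h.py <<'E'
def Rt(az,th=0):
    a=np.radians(az); c,s=np.cos(a),np.sin(a)
    return R.from_matrix(np.array([[c,s,0],[s,-c,0],[0,0,-1]]))*R.from_euler('y',th,degrees=True)
def now():
    st=sensors.read_state(); w,x,y,z=st['eef_rot']; return np.array(st['ee_pos']),R.from_quat([x,y,z,w])
def chain(wps,start=None):
    p,r=start or now()
    for q,s in wps:
        q=np.array(q); d=r.inv().apply(q-p)*1000; v=np.degrees((r.inv()*s).as_rotvec())
        print(np.round(np.r_[d,v],1).tolist(),'rows',round(max(np.linalg.norm(d)/41.7,np.linalg.norm(v)/7.16),1)); p,r=q,s
E
python3 - <<'E'
from h import *
p,r=now(); g=np.array([.5224,-.1935,.112]); e=Rt(73,45)
from scipy.spatial.transform import Slerp
sl=Slerp([0,1],R.concatenate([r,e])); q=g+[0,0,.1]
f=[.31,.62,.9,1]
chain([(p+(q-p)*x+[0,0,.07*min(1,3*x)*(x<1)],sl(x)) for x in f]+[(g,e)])
E
```

```text
[139.9, -76.9, -67.4, 7.0, 12.7, -16.9] rows 4.2
[153.2, -31.6, 32.4, 7.0, 12.7, -16.9] rows 3.8
[127.9, 17.4, 64.1, 6.3, 11.5, -15.2] rows 3.5
[-8.9, 22.7, 82.7, 2.2, 4.1, -5.4] rows 2.1
[-70.7, -0.0, 70.7, 0.0, -0.0, 0.0] rows 2.4
```

send_rows(
  steps=[
    [140,-77,-67,7,12.7,-17],
    [140,-77,-67,7,12.7,-17],
    [140,-77,-67,7,12.7,-17],
    [140,-77,-67,7,12.7,-17],
    [140,-77,-67,7,12.7,-17],
  ],
  fingers=0,
)

```text
t: 0.52
ee_pos: [0.2714, -0.4399, 0.2741]
eef_rot: [-0.075, 0.951, 0.28, 0.102]
ft_force: [-0.6, -0.4, -0.1]
finger_gap: 1.003
finger_force: 0.0
```

send_rows(
  steps=[
    [153,-32,32,7,12.7,-17],
    [153,-32,32,7,12.7,-17],
    [153,-32,32,7,12.7,-17],
    [153,-32,32,7,12.7,-17],
    [153,-32,32,7,12.7,-17],
  ],
)

```text
t: 0.93
ee_pos: [0.3845, -0.3266, 0.2789]
eef_rot: [-0.149, 0.876, 0.414, 0.199]
ft_force: [0.9, 0.5, -0.5]
finger_gap: 0.994
finger_force: 0.0
```

send_rows(
  steps=[
    [128,17,64,6.3,11.5,-15],
    [128,17,64,6.3,11.5,-15],
    [128,17,64,6.3,11.5,-15],
    [128,17,64,6.3,11.5,-15],
    [128,17,64,6.3,11.5,-15],
  ],
)

```text
t: 1.35
ee_pos: [0.4857, -0.2263, 0.2804]
eef_rot: [-0.21, 0.781, 0.517, 0.279]
ft_force: [-0.1, 0.0, -0.6]
finger_gap: 1.001
finger_force: 0.0
```

```bash
python3 - <<'E'
from h import *
s=snap('wrist','w1'); snap('side','s1')
st=sensors.read_state(); print(st['t'],st['ee_pos'],st['joint_positions'].round(2)); p,r=now(); print(r.as_matrix().round(3))
g=np.array([.5224,-.1935,.112]); e=Rt(73,45); chain([(g+[0,0,.1],e),(g,e)])
a,b=load('side0'),0
W=load('w1')['pixels'];S=load('s1')['pixels'][200:380,220:460]
cv2.imwrite('pics/v1.png',np.hstack([cv2.resize(W,(400,300)),cv2.resize(S,(400,300))])[:,:,::-1])
E
```

```text
1.45 [ 0.48398448 -0.22859555  0.28125022] [-0.92  0.56  0.32  1.77  0.58  0.92]
[[ 0.311  0.924  0.22 ]
 [ 0.692 -0.379  0.614]
 [ 0.651 -0.038 -0.758]]
[-8.9, 24.9, 82.5, 2.0, 4.2, -5.4] rows 2.1
[-70.7, 0.0, 70.7, 0.0, 0.0, 0.0] rows 2.4
```

View pics/v1.png

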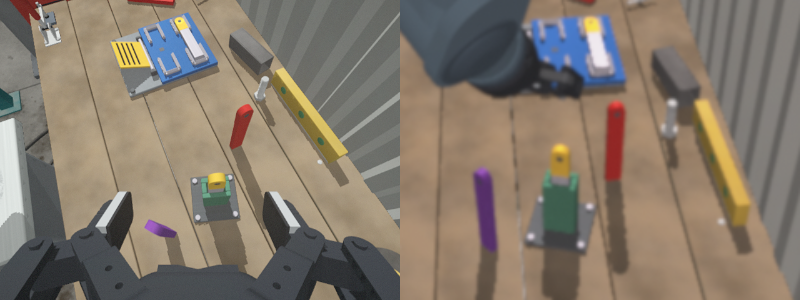

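The wrist view (half of v1) shows the stand and strip at about (217,185) between the fingers, the purple look-alike at (160,228) below the left finger, and red at (241,127). The path is clear. Next I'll refine the strip's position from the wrist and side views.

```bash
python3 - <<'E'
from h import *
np.set_printoptions(precision=4,suppress=True)
W,S=load('w1'),load('s1')
def comp(s,lo,hi,near):
    k,l,st,ce=cv2.connectedComponentsWithStats(cv2.inRange(cv2.cvtColor(s['pixels'],cv2.COLOR_RGB2HSV),lo,hi))
    i=min((i for i in range(1,k) if st[i][4]>25),key=lambda i:np.hypot(*(ce[i]-near))); return st[i],ce[i],l==i
a=comp(W,(18,150,100),(32,255,255),(347,290)); b=comp(S,(18,150,100),(32,255,255),(316,296))
print(a[:2],b[:2]); print(tri((W,*a[1]),(S,*b[1])))
print(tri((load('top0'),382.1,256.5),(W,*a[1])))
# width edges of head at mid height row
for s,c in((W,a),(S,b)):
    y=int(c[1][1]); xs=np.where(c[2][y])[0]; print(xs.min(),xs.max(),plane(s,xs.min(),y,.135),plane(s,xs.max()+1,y,.135))
g=comp(W,(50,60,30),(85,255,220),(347,310)); print(g[:2])
for p in((194,180),(232,176),(238,214),(199,220)): print(plane(W,p[0]*1.6,p[1]*1.6,.006))
E
```

```text
(array([333, 277,  28,  26, 600], dtype=int32), array([346.2467, 289.0333])) (array([311, 287,  11,  18, 172], dtype=int32), array([315.9651, 295.907 ]))
(array([ 0.5199, -0.2033,  0.1336]), [0.0008647260158861551, 0.0008647260158861923])
(array([ 0.5192, -0.2032,  0.1326]), [9.71187705135632e-06, 9.711877051402386e-06])
333 360 [ 0.5077 -0.199   0.135 ] [ 0.5312 -0.2088  0.135 ]
311 321 [ 0.5098 -0.2005  0.135 ] [ 0.5344 -0.203   0.135 ]
(array([ 322,  282,   48,   48, 1203], dtype=int32), array([344.345 , 310.7523]))
[ 0.4948 -0.1567  0.006 ]
[ 0.5698 -0.179   0.006 ]
[ 0.5481 -0.2514  0.006 ]
[ 0.4746 -0.2331  0.006 ]
```

Strip axis is at (0.5195,-0.2035) and consistent across three views. Now the approach and grip.

send_rows(
  steps=[
    [-8.9,24.5,82.5,2,4.2,-5.4],
    [-8.9,24.5,82.5,2,4.2,-5.4],
    [-8.9,24.5,82.5,2,4.2,-5.4],
    [-8.9,24.5,82.5,2,4.2,-5.4],
  ],
)

```text
t: 1.78
ee_pos: [0.5211, -0.1928, 0.211]
eef_rot: [-0.229, 0.743, 0.548, 0.308]
ft_force: [0.5, -1.1, 0.8]
finger_gap: 1.004
finger_force: 0.0
```

send_rows(
  steps=[
    [-20,0,20,0,0,0],
    [-40,0,40,0,0,0],
    [-60,0,60,0,0,0],
    [-70.7,0,70.7,0,0,0],
    [-70.7,0,70.7,0,0,0],
  ],
)

```text
t: 2.2
ee_pos: [0.521, -0.1946, 0.1118]
eef_rot: [-0.228, 0.744, 0.548, 0.308]
ft_force: [0.3, -0.0, 0.6]
finger_gap: 1.003
finger_force: 0.0
```

```bash
python3 - <<'E'
from h import *
snap('wrist','w2'); snap('side','s2')
p,r=now(); print(p,r.as_matrix().round(3),sensors.read_state()['ft_force'],sensors.read_state()['joint_positions'].round(2))
g=np.array([.5224,-.1940,.112]); e=Rt(73,45); chain([(g,e)])
W=load('w2')['pixels'];S=load('s2')['pixels'][240:360,240:400]
cv2.imwrite('pics/v2.png',np.hstack([cv2.resize(W,(400,300)),cv2.resize(S,(400,300))])[:,:,::-1])
E
```

```text
[ 0.52249175 -0.19512877  0.11467993] [[ 0.207  0.955  0.211]
 [ 0.676 -0.295  0.675]
 [ 0.707  0.003 -0.708]] [-0.61613675  0.16797757 -0.06567425] [-0.85  0.71  0.09  1.44  0.65  0.85]
[-1.1, -0.4, 2.6, 0.2, 0.0, -0.0] rows 0.1
```

View pics/v2.png

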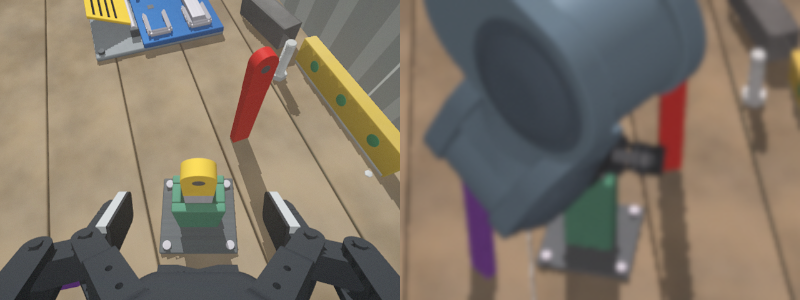

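The strip is centred between the open fingers, with its yellow head at (198,178) and the pads at (118,210) and (280,210), above the rim. I'll advance slightly along the tool, then close.

send_rows(
  steps=[
    [-1,0,4,0,0,0],
    [-1,0,4,0,0,0],
    [-1,0,4,0,0,0],
    [-1,0,4,0,0,0],
    [-1,0,4,0,0,0],
  ],
  fingers=1,
  grip_force=90,
)

```text
t: 2.72
ee_pos: [0.5233, -0.1916, 0.1096]
eef_rot: [-0.227, 0.743, 0.549, 0.308]
ft_force: [-1.8, 0.3, 1.5]
finger_gap: 0.301
finger_force: 0.2
```

send_rows(
  steps=[
    [0,0,0,0,0,0],
    [0,0,0,0,0,0],
    [0,0,0,0,0,0],
    [0,0,0,0,0,0],
    [0,0,0,0,0,0],
  ],
)

```text
t: 3.13
ee_pos: [0.5235, -0.1913, 0.1098]
eef_rot: [-0.227, 0.743, 0.549, 0.309]
ft_force: [0.4, -0.4, 5.3]
finger_gap: 0.235
finger_force: 88.1
```

send_rows(
  steps=[
    [0,0,0,0,0,0],
    [7,0,-7,0,0,0],
    [14,0,-14,0,0,0],
    [21,0,-21,0,0,0],
    [28,0,-28,0,0,0],
  ],
)

```text
t: 3.55
ee_pos: [0.523, -0.1915, 0.1494]
eef_rot: [-0.227, 0.743, 0.549, 0.308]
ft_force: [0.1, -0.0, -3.0]
finger_gap: 0.236
finger_force: 88.5
```

```bash
python3 - <<'E'
from h import *
snap('wrist','w3'); snap('side','s3')
p,r=now(); st=sensors.read_state(); print(p,r.as_matrix().round(3),st['ft_force'],st['finger_gap'],st['finger_force'],st['t'])
W=load('w3')['pixels'];S=load('s3')['pixels'][240:360,240:400]
cv2.imwrite('pics/v3.png',np.hstack([cv2.resize(W,(400,300)),cv2.resize(S,(400,300))])[:,:,::-1])
E
```

```text
[ 0.52388322 -0.19222997  0.150587  ] [[ 0.205  0.956  0.21 ]
 [ 0.678 -0.293  0.674]
 [ 0.706  0.004 -0.708]] [-0.2419404  -0.30440174 -2.49331088] 0.23020071356936625 88.4403258562088 3.65
```

View pics/v3.png

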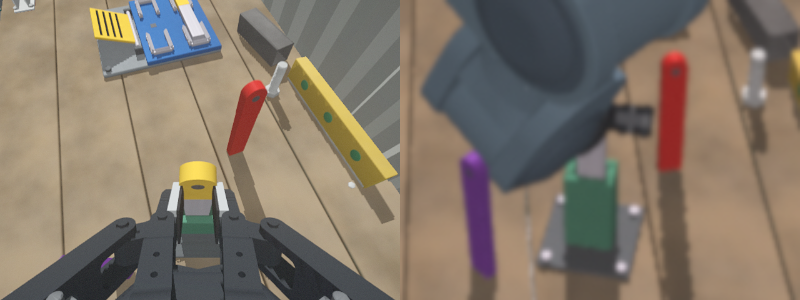

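The strip is held between both pads and partly out of the pocket; the load is about 3 N, which matches its weight. Next I'll plan the lift, tilt and lay.

```bash
python3 - <<'E'
from h import *
p,r=now(); a=np.array([.5235,-.192,.24]); b=np.array([.459,-.020,.21])
print(tool(np.array([0,0,.09]),[0]*4) if 0 else '')
w=[(a,Rt(73,45))]+[(a+(b-a)*f,Rt(73,45-82*f)) for f in(1/3,2/3,1)]
w+=[(b*[1,1,0]+[0,0,.06],Rt(73,-37)),(b*[1,1,0]+[0,0,.0126],Rt(73,-37))]
chain(w)
E
```

```text
[63.2, -0.1, -63.2, 0.2, 0.1, 0.1] rows 2.1
[27.3, -37.3, 41.4, 0.0, -27.3, -0.0] rows 3.8
[43.2, -37.3, 24.3, 0.0, -27.3, 0.0] rows 3.8
[49.5, -37.3, 1.7, 0.0, -27.3, -0.0] rows 3.8
[90.3, 0.0, 119.8, 0.0, 0.0, 0.0] rows 3.6
[28.5, 0.0, 37.9, 0.0, 0.0, 0.0] rows 1.1
```

send_rows(
  steps=[
    [16,0,-16,0,0,0],
    [32,0,-32,0,0,0],
    [48,0,-48,0,0,0],
    [63,0,-63,0,0,0],
    [63,0,-63,0,0,0],
  ],
)

```text
t: 4.07
ee_pos: [0.5242, -0.1923, 0.2415]
eef_rot: [-0.225, 0.743, 0.55, 0.309]
ft_force: [0.5, 0.1, -2.3]
finger_gap: 0.236
finger_force: 88.7
```

send_rows(
  steps=[
    [5,-7,8,0,-5,0],
    [11,-15,16,0,-11,0],
    [17,-23,25,0,-17,0],
    [23,-31,35,0,-23,0],
    [27,-37,41,0,-27.3,0],
  ],
)

```text
t: 4.48
ee_pos: [0.5015, -0.1332, 0.2275]
eef_rot: [-0.09, 0.795, 0.588, 0.123]
ft_force: [0.9, 0.8, -3.5]
finger_gap: 0.233
finger_force: 89.6
```

send_rows(
  steps=[
    [9,-7,5,0,-5.5,0],
    [17,-15,10,0,-11,0],
    [26,-22,15,0,-16.5,0],
    [35,-30,20,0,-22,0],
    [43,-37,24,0,-27.3,0],
  ],
)

```text
t: 4.9
ee_pos: [0.4798, -0.0764, 0.2173]
eef_rot: [0.051, 0.801, 0.592, -0.068]
ft_force: [0.6, 0.8, -3.9]
finger_gap: 0.234
finger_force: 90.1
```

send_rows(
  steps=[
    [10,-7,0,0,-5.5,0],
    [20,-15,0,0,-11,0],
    [30,-22,1,0,-16.5,0],
    [40,-30,1,0,-22,0],
    [49,-37,2,0,-27.3,0],
  ],
)

```text
t: 5.32
ee_pos: [0.4589, -0.0193, 0.2069]
eef_rot: [0.189, 0.763, 0.564, -0.255]
ft_force: [-0.2, 1.6, -3.3]
finger_gap: 0.233
finger_force: 90.4
```

```bash
python3 - <<'E'
from h import *
snap('top','t4'); snap('side','s4')
p,r=now(); st=sensors.read_state(); print(p,r.as_matrix().round(3),st['ft_force'],st['finger_gap'],st['finger_force'],st['t'],st['joint_positions'].round(2))
b=np.array([.459,-.020,.06]);chain([(b,Rt(73,-37)),(b*[1,1,0]+[0,0,.0126],Rt(73,-37))])
W=load('t4')['pixels'][180:330,210:410];S=load('s4')['pixels'][210:360,240:440]
cv2.imwrite('pics/v4.png',np.hstack([cv2.resize(W,(400,300)),cv2.resize(S,(400,300))])[:,:,::-1])
E
```

```text
[ 0.45709059 -0.01706973  0.20271598] [[ 0.225  0.957 -0.181]
 [ 0.766 -0.289 -0.574]
 [-0.602 -0.01  -0.798]] [-0.61647236 -1.02010216 -4.72948834] 0.23113822358565728 90.30791848897934 5.4167 [ 0.21  0.45 -0.01  1.46 -0.55  2.17]
[84.1, 4.1, 115.3, -0.3, 0.0, 0.5] rows 3.4
[28.5, 0.0, 37.9, 0.0, 0.0, 0.0] rows 1.1
```

View pics/v4.png

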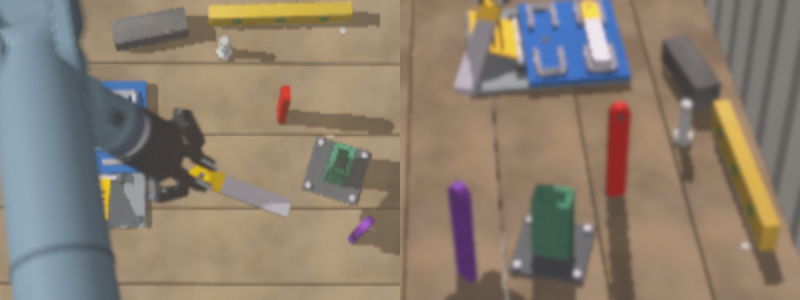

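The top view shows the strip held by its yellow head at (205,178) with its tail at (287,210). In the side view its tail is at about (470,80). I'll check the tail height before lowering.

```bash
python3 - <<'E'
from h import *
T,S=load('t4'),load('s4')
print(tri((T,353,284),(S,274.5,249)))
print('expected tail', np.array([.459,-.017,.203])+[.003,.010,.0144]+(-.1175)*np.array([.29,.947,.14]))
S=S['pixels'][195:275,230:340]
H=cv2.cvtColor(S,cv2.COLOR_RGB2GRAY); print(H[40:62:2,36:66:2])
E
```

```text
(array([ 0.43051517, -0.1122329 ,  0.20139616]), [0.004105250394158608, 0.004105250394158709])
expected tail [ 0.427925  -0.1182725  0.20095  ]
[[127 124 122 129 130 130 131 131 125 126 167 184 172 192 201]
 [128 126 127 156 134 130 131 130 117  97 105 116 133 153 170]
 [128 127 138 173 147 132 132 129 107  91  89  89  90  93 102]
 [127 127 152 184 167 134 131 126 101  90  89  89  89  88  88]
 [127 129 168 185 173 135 131 120  95  90  90  89  89  89  89]
 [128 138 178 185 176 138 130 110  93  91  91  90  90  94 101]
 [131 152 184 185 183 148 126 103  92  91  92  96 109 133 151]
 [131 171 184 186 187 154 122  98 100 103 121 134 156 164 165]
 [138 178 184 187 186 152 115 110 145 154 162 163 165 164 165]
 [137 162 169 175 179 145 105 120 160 162 162 159 154 150 148]
 [130 125 127 133 137 124 103 110 122 121 118 114 109 102  97]]
```

send_rows(
  steps=[
    [24,3,33,0,0,0],
    [48,4,66,0,0,0],
    [72,4,98,0,0,0],
    [85,4,115,0,0,0],
    [85,4,115,0,0,0],
  ],
)

```text
t: 5.83
ee_pos: [0.4586, -0.0236, 0.0597]
eef_rot: [0.185, 0.763, 0.564, -0.257]
ft_force: [-1.2, -0.4, -3.3]
finger_gap: 0.232
finger_force: 90.4
```

send_rows(
  steps=[
    [8,0,11,0,0,0],
    [15,0,20,0,0,0],
    [21,0,28,0,0,0],
    [26,0,35,0,0,0],
    [27,0,36,0,0,0],
  ],
)

```text
t: 6.25
ee_pos: [0.4627, -0.0232, 0.0191]
eef_rot: [0.188, 0.763, 0.564, -0.254]
ft_force: [0.3, -0.1, -1.3]
finger_gap: 0.234
finger_force: 89.3
```

send_rows(
  steps=[
    [0,0,0,0,0,0],
    [1,0,2,0,0,0],
  ],
)

```text
t: 6.42
ee_pos: [0.4633, -0.0234, 0.0183]
eef_rot: [0.188, 0.763, 0.564, -0.254]
ft_force: [0.1, 0.6, -0.6]
finger_gap: 0.232
finger_force: 89.3
```

```bash
python3 - <<'E'
from h import *
for _ in range(3):
    s=snap('side','s5'); st=sensors.read_state(); print(st['ee_pos'],st['ft_force'],st['moment'])
E
```

```text
[ 0.46324437 -0.0233644   0.01787637] [ 0.97785628  0.71624465 -2.1694648 ] [ 0.85607194 -0.30519262  0.09608622]
[ 0.46323913 -0.02338916  0.01800493] [ 0.95561766 -0.34671491 -2.27883221] [ 0.82458767 -0.28271227  0.06310707]
[ 0.46320364 -0.0233898   0.01808095] [ 0.53512122  0.42659331 -1.99000748] [ 0.77325467 -0.24036882 -0.00550208]
```

send_rows(
  steps=[
    [0,0,0,0,0,0],
    [0,0,0,0,0,0],
    [0,0,0,0,0,0],
    [0,0,0,0,0,0],
    [0,0,0,0,0,0],
  ],
  fingers=0.3,
)

```text
t: 6.98
ee_pos: [0.463, -0.0235, 0.0179]
eef_rot: [0.188, 0.763, 0.564, -0.254]
ft_force: [0.1, -0.6, -0.3]
finger_gap: 0.698
finger_force: 0.0
```

send_rows(
  steps=[
    [0,0,-12,0,0,0],
    [0,0,-30,0,0,0],
    [0,0,-60,0,0,0],
    [0,0,-100,0,0,0],
    [0,0,-100,0,0,0],
  ],
)

```text
t: 7.4
ee_pos: [0.4845, 0.0371, 0.1025]
eef_rot: [0.19, 0.763, 0.564, -0.25]
ft_force: [1.0, 0.9, 0.2]
finger_gap: 0.7
finger_force: 0.0
```

```bash
python3 - <<'E'
from h import *
b=np.array([.45,-.055,.2]);chain([(b,Rt(73,-12)),(b,Rt(73,0))])
print(now()[0])
E
```

```text
[-137.0, -5.5, -19.7, 0.5, 24.6, -0.1] rows 3.4
[0.0, 0.0, 0.0, -0.0, 12.0, 0.0] rows 1.7
[0.48454722 0.03712019 0.10250545]
```

send_rows(
  steps=[
    [-137,-5.5,-20,0,24.6,0],
    [-137,-5.5,-20,0,24.6,0],
    [-137,-5.5,-20,0,24.6,0],
    [-137,-5.5,-20,0,24.6,0],
    [-137,-5.5,-20,0,24.6,0],
  ],
)

```text
t: 7.82
ee_pos: [0.4476, -0.0624, 0.2004]
eef_rot: [0.067, 0.802, 0.587, -0.083]
ft_force: [0.4, 0.1, -0.9]
finger_gap: 0.701
finger_force: 0.0
```

send_rows(
  steps=[
    [0,0,0,0,12,0],
    [0,0,0,0,12,0],
    [0,0,0,0,12,0],
  ],
)

```text
t: 8.07
ee_pos: [0.4457, -0.0596, 0.1957]
eef_rot: [0.002, 0.805, 0.593, -0.001]
ft_force: [0.0, -0.2, -0.3]
finger_gap: 0.7
finger_force: 0.0
```

```bash
python3 - <<'E'
from h import *
snap('wrist','w6'); snap('side','s6');snap('top','t6')
p,r=now(); st=sensors.read_state(); print(p,r.as_matrix().round(3),st['joint_positions'].round(2),st['t'])
W=load('w6')['pixels'];S=load('s6')['pixels'][200:320,240:400]
cv2.imwrite('pics/v6.png',np.hstack([cv2.resize(W,(400,300)),cv2.resize(S,(400,300))])[:,:,::-1])
E
```

```text
[ 0.44587149 -0.05732313  0.19509718] [[ 0.293  0.956 -0.003]
 [ 0.956 -0.293 -0.005]
 [-0.006 -0.001 -1.   ]] [-0.26  0.13 -0.27  1.17 -0.01  1.6 ] 8.2167
```

View pics/v6.png

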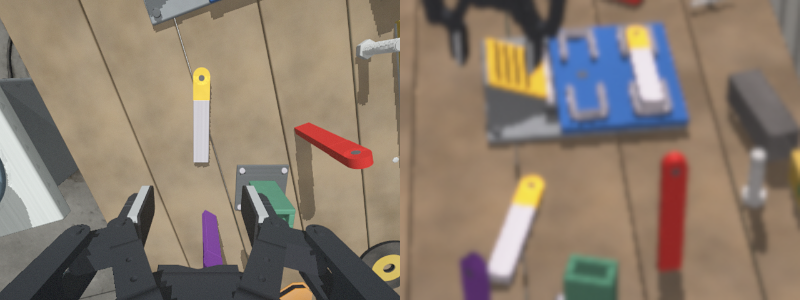

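The strip lies flat on open bench, head end at (202,67) and tail at (201,163) in the wrist half of the picture. The side view also shows it flat. I'll measure it, and the press from the top and side views.

```bash
cat >> h.py <<'E'
def strip(s,box):
    x,y,w,h=box; I=s['pixels'][y:y+h,x:x+w]; H=cv2.cvtColor(I,cv2.COLOR_RGB2HSV)
    m=cv2.inRange(H,(18,140,110),(34,255,255))|cv2.inRange(H,(0,0,150),(180,45,255))
    k,l,st,ce=cv2.connectedComponentsWithStats(m); i=1+np.argmax(st[1:,4]); pts=np.argwhere(l==i)[:,::-1].astype(np.float32)
    r=cv2.minAreaRect(pts); b=cv2.boxPoints(r)+[x,y]+np.array([0.5,0.5])*0
    return b,st[i]
def ends(b):  # midpoints of the short sides
    e=[(b[i]+b[(i+1)%4])/2 for i in range(4)]; L=[np.linalg.norm(b[i]-b[(i+1)%4]) for i in range(4)]
    j=int(np.argmin(L)); return e[j],e[(j+2)%4]
E
python3 - <<'E'
from h import *
np.set_printoptions(precision=4,suppress=True)
for n,box in(('w6',(290,95,70,180)),('s6',(264,260,40,60)),('t6',(300,240,60,70))):
    s=load(n); b,st=strip(s,box); e=ends(b); print(n,b.round(1).tolist(),st[4])
    for u in e: print(' ',u,plane(s,*u,.012))
    globals()[n]=(s,e)
for i in(0,1):
    a=w6[1][i]
    for o in (s6,t6):
        j=min((0,1),key=lambda j:np.linalg.norm(plane(w6[0],*a,.012)-plane(o[0],*o[1][j],.012)))
        print(tri((w6[0],*a),(o[0],*o[1][j])))
E
```

```text
w6 [[309.0, 161.0], [334.0, 161.0], [334.0, 259.0], [309.0, 259.0]] 2514
  [321.5 161. ] [ 0.4628 -0.024   0.012 ]
  [321.5 259. ] [ 0.4333 -0.1203  0.012 ]
s6 [[273.3, 308.3], [283.6, 280.0], [293.8, 283.6], [283.5, 312.0]] 310
  [288.708  281.8029] [ 0.464  -0.0215  0.012 ]
  [278.4015 310.146 ] [ 0.4329 -0.1227  0.012 ]
t6 [[347.0, 286.0], [352.0, 286.0], [352.0, 295.0], [347.0, 295.0]] 47
  [349.5 286. ] [ 0.4505 -0.113   0.012 ]
  [349.5 295. ] [ 0.4223 -0.1127  0.012 ]
(array([ 0.4634, -0.0237,  0.0142]), [0.0005697895055872509, 0.0005697895055872596])
(array([ 0.4717, -0.0882, -0.2152]), [0.03925611641059661, 0.039256116410596585])
(array([ 0.433 , -0.121 ,  0.0102]), [8.124075718524384e-05, 8.124075718521974e-05])
(array([ 0.4279, -0.1167,  0.0106]), [0.00660581511206443, 0.006605815112064457])
```

```bash
python3 - <<'E'
from h import *
s=load('w6'); print(plane(s,323,107,.012), 'expect .4768 .0229')
chain([(np.array([.545,.05,.22]),Rt(90,0))])
E
```

```text
[0.47831173 0.02200814 0.012     ] expect .4768 .0229
[131.5, 63.2, -25.8, -0.1, 0.3, -17.1] rows 3.6
```

send_rows(
  steps=[
    [131.5,63,-26,0,0,-17],
    [131.5,63,-26,0,0,-17],
    [131.5,63,-26,0,0,-17],
    [131.5,63,-26,0,0,-17],
    [131.5,63,-26,0,0,-17],
  ],
)

```text
t: 8.63
ee_pos: [0.5482, 0.0546, 0.2207]
eef_rot: [0.002, 0.705, 0.709, -0.001]
ft_force: [0.5, 0.2, -1.2]
finger_gap: 0.699
finger_force: 0.0
```

```bash
python3 - <<'E'
from h import *
snap('wrist','w7'); p,r=now(); print(p,r.as_matrix().round(3))
s=load('w7')
for q in((.544,.196,.016),(.544,.274,.016),(.544,.118,.016),(.47,.196,.04)): print(proj(s,q))
cv2.imwrite('pics/v7.png',cv2.resize(s['pixels'],(800,600),interpolation=cv2.INTER_CUBIC)[:,:,::-1])
E
```

```text
[0.5463948  0.05280147 0.2203126 ] [[-0.004  1.    -0.002]
 [ 1.     0.004 -0.006]
 [-0.006 -0.002 -1.   ]]
[312.02378768  45.02154386]
[312.2142554  -57.40895508]
[311.85979468 133.21436355]
[225.2410765   39.43375573]
```

View pics/v7.png

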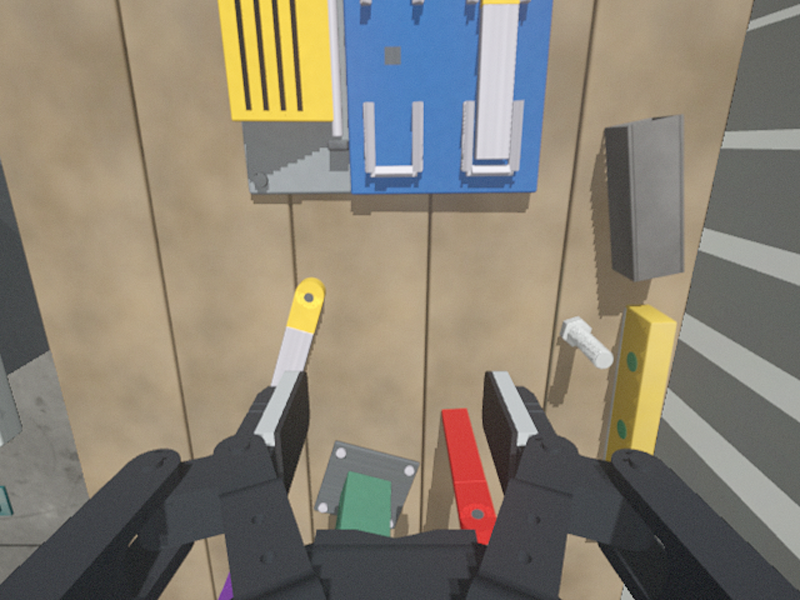

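The wrist view shows the near half of the press: the empty nest's near stop is at (393,172), the done strip at (497,80), and the treadle at (280,60). I'll back off to see the whole nest.

send_rows(
  steps=[
    [-30,0,0,0,0,0],
    [-60,0,0,0,0,0],
    [-90,0,0,0,0,0],
    [-95,0,0,0,0,0],
    [-95,0,0,0,0,0],
  ],
)

```text
t: 9.1
ee_pos: [0.5441, -0.0467, 0.2209]
eef_rot: [0.001, 0.708, 0.706, -0.003]
ft_force: [-0.1, 0.8, 0.1]
finger_gap: 0.703
finger_force: 0.0
```

```bash
python3 - <<'E'
from h import *
snap('wrist','w8'); p,r=now(); print(p)
s=load('w8')
for q in((.544,.196,.016),(.544,.274,.016),(.544,.118,.016),(.47,.196,.04)): print(proj(s,q))
I=s['pixels'][0:240,160:480]
cv2.imwrite('pics/v8.png',cv2.resize(I,(800,600),interpolation=cv2.INTER_CUBIC)[:,:,::-1])
E
```

```text
[ 0.54417346 -0.04546026  0.22107358]
[315.235354   -91.39697619]
[ 314.73971705 -218.18264349]
[315.65511133  15.97842282]
[ 218.69514071 -107.44302272]
```

View pics/v8.png

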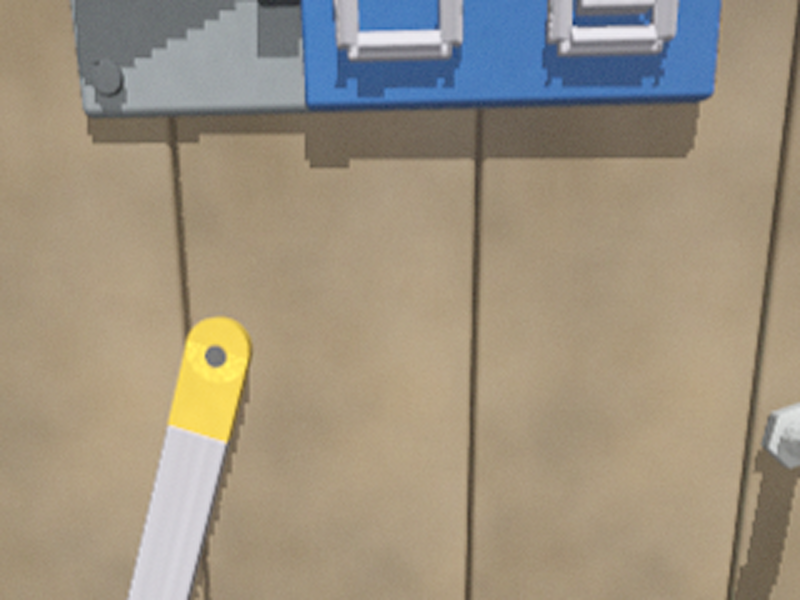

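The wrist view moved the wrong way and now shows only the near edge of the press (bed corner at (308,105), near stop at (398,45)). I've used my ten pictures, so from here I'll rely on masks and numbers. Next I'll move forward over the press.

send_rows(
  steps=[
    [40,0,0,0,0,0],
    [80,0,0,0,0,0],
    [120,0,0,0,0,0],
    [160,0,0,0,0,0],
    [190,0,0,0,0,0],
  ],
)

```text
t: 9.57
ee_pos: [0.5438, 0.1489, 0.2207]
eef_rot: [0.001, 0.706, 0.708, -0.002]
ft_force: [-0.0, 0.9, -0.1]
finger_gap: 0.704
finger_force: 0.0
```

send_rows(
  steps=[
    [0,0,0,0,0,0],
    [0,0,0,0,0,0],
  ],
)

```text
t: 9.73
ee_pos: [0.5442, 0.1473, 0.2205]
eef_rot: [0.001, 0.706, 0.709, -0.002]
ft_force: [-0.5, 0.3, 0.1]
finger_gap: 0.7
finger_force: 0.0
```

```bash
python3 - <<'E'
from h import *
np.set_printoptions(precision=4,suppress=True)
s=snap('wrist','w9'); print(now()[0])
I=s['pixels'];H=cv2.cvtColor(I,cv2.COLOR_RGB2HSV)
for q in((.544,.196,.016),(.544,.274,.016),(.544,.118,.016),(.509,.096,.016),(.659,.296,.016)): print('exp',proj(s,q))
m=cv2.inRange(H,(100,130,40),(125,255,255)); k,l,st,ce=cv2.connectedComponentsWithStats(m); i=1+np.argmax(st[1:,4]); print('blue',st[i])
pts=np.argwhere(l==i)[:,::-1].astype(np.float32); b=cv2.boxPoints(cv2.minAreaRect(pts)); print(b)
for u in b: print(plane(s,*u,.016))
# rails: light pixels inside bed hull
hull=cv2.convexHull(pts.astype(np.int32)); hm=np.zeros(m.shape,np.uint8); cv2.fillConvexPoly(hm,hull,255)
w=cv2.inRange(H,(0,0,120),(180,60,255))&hm
k,l,st,ce=cv2.connectedComponentsWithStats(w)
for i in range(1,k):
    if st[i][4]>40: print(st[i],ce[i].round(1))
E
```

```text
[0.5445 0.1459 0.2206]
exp [316.2369 148.3992]
exp [316.5606  62.4691]
exp [315.9548 223.2665]
exp [283.6964 242.5367]
exp [442.8924  36.3905]
blue [  280    35   162   207 19790]
[[279.8121  35.8394]
 [440.988   33.9652]
 [443.3755 239.2979]
 [282.1996 241.1721]]
[0.5104 0.2959 0.016 ]
[0.657 0.298 0.016]
[0.6821 0.1005 0.016 ]
[0.5074 0.0976 0.016 ]
[ 293   51   49   64 1429] [317.4  76.6]
[ 373   50   52   64 1443] [397.9  75.6]
[396  74   9   9  64] [400.   78.1]
[ 369  116   46  115 3803] [393.6 178.8]
[313 142  11  12 126] [318.1 147.4]
[ 297  180   44   52 1052] [318.8 210.1]
```

```bash
python3 - <<'E'
from h import *
np.set_printoptions(precision=4,suppress=True)
s=load('w9'); H=cv2.cvtColor(s['pixels'],cv2.COLOR_RGB2HSV)
m=cv2.inRange(H,(100,130,40),(125,255,255)); k,l,st,ce=cv2.connectedComponentsWithStats(m); i=1+np.argmax(st[1:,4])
hull=cv2.convexHull(np.argwhere(l==i)[:,::-1].astype(np.int32)); ap=cv2.approxPolyDP(hull,6,True)[:,0]
P=[plane(s,*u.astype(float),.016) for u in ap]; print(ap.tolist(),P,np.mean(P,0))
print('mark',plane(s,318.1,147.4,.016))
def runs(v):
    d=np.flatnonzero(np.diff(v.astype(int)))+1; return d.tolist()
w=cv2.inRange(H,(0,0,0),(180,100,255))>0
for y in(70,80,90,100,108,190,200,210,218): 
    e=[x for x in runs(w[y,285:350])]; e=[x+285 for x in e]; print('row',y,e,[plane(s,x-.5,y,.021)[0].round(4) for x in e])
for x in(312,318,324):
    e=[y+40 for y in runs(w[40:240,x])]; print('col',x,e,[plane(s,x,y-.5,.021)[1].round(4) for y in e])
# tape/floor check through top view at rails
E
```

```text
[[441, 35], [424, 238], [289, 241], [280, 38]] [array([0.6571, 0.2971, 0.016 ]), array([0.661 , 0.1019, 0.016 ]), array([0.5148, 0.0978, 0.016 ]), array([0.5105, 0.2942, 0.016 ])] [0.5859 0.1977 0.016 ]
mark [0.5459 0.197  0.016 ]
row 70 [293, 303, 333, 342] [np.float64(0.5218), np.float64(0.531), np.float64(0.5588), np.float64(0.5671)]
row 80 [294, 303, 333, 342] [np.float64(0.5226), np.float64(0.531), np.float64(0.5589), np.float64(0.5673)]
row 90 [294, 303, 333, 342] [np.float64(0.5225), np.float64(0.5309), np.float64(0.5591), np.float64(0.5675)]
row 100 [294, 303, 333, 342] [np.float64(0.5223), np.float64(0.5308), np.float64(0.5592), np.float64(0.5677)]
row 108 [294, 304, 333, 342] [np.float64(0.5222), np.float64(0.5317), np.float64(0.5594), np.float64(0.5679)]
row 190 [286, 297, 305, 333, 341] [np.float64(0.5127), np.float64(0.524), np.float64(0.5322), np.float64(0.5608), np.float64(0.569)]
row 200 [286, 297, 306, 333, 341] [np.float64(0.5125), np.float64(0.5238), np.float64(0.5331), np.float64(0.561), np.float64(0.5692)]
row 210 [287, 297, 306, 333, 341] [np.float64(0.5133), np.float64(0.5237), np.float64(0.5331), np.float64(0.5612), np.float64(0.5695)]
row 218 [287, 298, 306, 332, 341] [np.float64(0.5131), np.float64(0.5246), np.float64(0.533), np.float64(0.5603), np.float64(0.5697)]
col 312 [51, 62, 223, 232] [np.float64(0.2833), np.float64(0.2742), np.float64(0.1203), np.float64(0.1104)]
col 318 [51, 62, 142, 154, 223, 232] [np.float64(0.2833), np.float64(0.2742), np.float64(0.203), np.float64(0.1915), np.float64(0.1203), np.float64(0.1104)]
col 324 [51, 62, 142, 154, 223, 232] [np.float64(0.2833), np.float64(0.2742), np.float64(0.2031), np.float64(0.1915), np.float64(0.1204), np.float64(0.1104)]
```

```bash
python3 - <<'E'
from h import *
print('mark tri',tri((load('w9'),318.1,147.4),(load('t6'),250.75,255)),tri((load('w9'),318.1,147.4),(load('w7'),393/1.25,56/1.25)))
# strip from w8: yellow component edges
s=load('w8'); H=cv2.cvtColor(s['pixels'],cv2.COLOR_RGB2HSV)
k,l,st,ce=cv2.connectedComponentsWithStats(cv2.inRange(H,(18,140,110),(34,255,255))); i=min((i for i in range(1,k) if st[i][4]>100),key=lambda i:np.hypot(*(ce[i]-[245,152])))
print(st[i]); pts=np.argwhere(l==i)[:,::-1]; Q=np.array([plane(s,*u.astype(float),.012)[:2] for u in pts]); n=np.array([.292,.956]);c=np.array([.956,-.292])
print('head end along n',(Q@n).max(),'yellow start',(Q@n).min(),'c mid',((Q@c).max()+(Q@c).min())/2, 'centre est', (np.array([.4549,-.0488])@n)+.075,np.array([.4549,-.0488])@c)
g=np.array([.4549,-.0488,.09]); p,r=now()
chain([((p+g)/2,Rt(81)),(g,Rt(73)),(g*[1,1,0]+[0,0,.005],Rt(73))])
E
```

```text
mark tri (array([0.54615468, 0.19710841, 0.02111806]), [0.0004435820731378832, 0.00044358207313789286]) (array([0.54601719, 0.19670899, 0.0127738 ]), [0.0001489918910089882, 0.00014899189100909052])
[ 228  127   32   49 1077]
head end along n 0.16127827436609563 yellow start 0.1141243167960046 c mid 0.4504802579765361 centre est 0.161178 0.449134
[-96.9, -44.8, 65.9, -0.1, 0.3, 9.1] rows 3.0
[-103.2, -29.0, 65.3, 0.0, 0.0, 8.0] rows 3.0
[0.0, 0.0, 85.0, 0.0, 0.0, 0.0] rows 2.0
```

send_rows(
  steps=[
    [-97,-45,66,0,0.3,9],
    [-97,-45,66,0,0.3,9],
    [-97,-45,66,0,0.3,9],
    [-97,-45,66,0,0.3,9],
    [-97,-45,66,0,0.3,9],
  ],
)

```text
t: 10.2
ee_pos: [0.4963, 0.0451, 0.1531]
eef_rot: [-0.002, 0.762, 0.647, -0.002]
ft_force: [-0.3, 0.7, -0.4]
finger_gap: 0.705
finger_force: 0.0
```

send_rows(
  steps=[
    [-103,-29,65,0,0,8],
    [-103,-29,65,0,0,8],
    [-103,-29,65,0,0,8],
    [-103,-29,65,0,0,8],
    [-103,-29,65,0,0,8],
  ],
)

```text
t: 10.62
ee_pos: [0.4548, -0.051, 0.0901]
eef_rot: [-0.001, 0.805, 0.593, -0.0]
ft_force: [1.1, -0.1, 0.6]
finger_gap: 0.702
finger_force: 0.0
```

```bash
python3 - <<'E'
from h import *
g=np.array([.4549,-.0488,.005]); snap('side','s10'); print(now()[0]); chain([(g,Rt(73))])
E
```

```text
[ 0.4564694  -0.05039724  0.09114672]
[1.0, -2.1, 86.1, 0.1, -0.1, -0.2] rows 2.1
```

send_rows(
  steps=[
    [0,-1,30,0,0,0],
    [0,-1,55,0,0,0],
    [0,-1,75,0,0,0],
    [0,-1,85,0,0,0],
    [0,-1,85,0,0,0],
  ],
)

```text
t: 11.08
ee_pos: [0.4551, -0.0483, 0.0046]
eef_rot: [-0.001, 0.804, 0.595, 0.0]
ft_force: [0.1, 0.0, 0.8]
finger_gap: 0.699
finger_force: 0.0
```

send_rows(
  steps=[
    [0,0,0,0,0,0],
    [0,0,0,0,0,0],
    [0,0,0,0,0,0],
    [0,0,0,0,0,0],
    [0,0,0,0,0,0],
  ],
  fingers=1,
  grip_force=90,
)

```text
t: 11.5
ee_pos: [0.4553, -0.0495, 0.0062]
eef_rot: [0.0, 0.804, 0.594, 0.001]
ft_force: [1.0, 0.0, -0.7]
finger_gap: 0.005
finger_force: 0.0
```

send_rows(
  steps=[
    [0,0,0,0,0,0],
    [0,0,-10,0,0,0],
    [0,0,-30,0,0,0],
    [0,0,-55,0,0,0],
    [0,0,-80,0,0,0],
  ],
)

```text
t: 11.92
ee_pos: [0.4534, -0.0493, 0.0859]
eef_rot: [-0.001, 0.804, 0.594, -0.001]
ft_force: [0.3, -0.9, 0.3]
finger_gap: -0.001
finger_force: 0.0
```

```bash
python3 - <<'E'
from h import *
np.set_printoptions(precision=4,suppress=True)
s=snap('wrist','w11'); p,r=now(); st=sensors.read_state(); print(p,r.as_matrix().round(3),st['ft_force'],st['finger_gap'],st['finger_force'])
H=cv2.cvtColor(s['pixels'],cv2.COLOR_RGB2HSV)
k,l,sta,ce=cv2.connectedComponentsWithStats(cv2.inRange(H,(18,140,110),(34,255,255)))
# expected head end in tool frame: x=75, z: top face of strip; tool z bottom of strip ~5mm beyond... 
for i in range(1,k):
    if sta[i][4]>150: print(sta[i],ce[i])
zt=p[2]-.005+.012
q=p+r.apply([.075,0,0]); q[2]=zt; print('exp head',proj(s,q)); q=p+r.apply([.03,0,0]); q[2]=zt; print('exp yellow start',proj(s,q))
E
```

```text
[ 0.4571 -0.0502  0.0908] [[ 0.294  0.956  0.006]
 [ 0.956 -0.294 -0.001]
 [ 0.001  0.006 -1.   ]] [0.9035 0.4292 2.9733] -0.0028171584271920484 0.0
[ 300  125   39   74 2443] [319.1531 163.7786]
exp head [324.0349 130.0787]
exp yellow start [323.3857 233.5262]
```

The fingers shut without holding the strip, so I need to see where it is now.

```bash
python3 - <<'E'
from h import *
np.set_printoptions(precision=4,suppress=True)
s=load('w11'); S=snap('side','s11'); S0=load('s10'); p,r=now(); print(p)
def yel(s,near):
    H=cv2.cvtColor(s['pixels'],cv2.COLOR_RGB2HSV)
    k,l,st,ce=cv2.connectedComponentsWithStats(cv2.inRange(H,(18,140,110),(34,255,255)))
    i=min((i for i in range(1,k) if st[i][4]>30),key=lambda i:np.hypot(*(ce[i]-near))); return st[i],ce[i],np.argwhere(l==i)[:,::-1]
n=np.array([.292,.956]);c=np.array([.956,-.292])
for s,near in((load('w11'),(319,164)),(S,(292,275)),(S0,(292,275)),(load('s6'),(292,275))):
    st,ce,pt=yel(s,near); Q=np.array([plane(s,*u.astype(float),.012)[:2] for u in pt]); print(st,ce,plane(s,*ce,.012),(Q@n).max(),(Q@n).min(),((Q@c).max()+(Q@c).min())/2)
print(tri((load('w11'),*yel(load('w11'),(319,164))[1]),(S,*yel(S,(292,275))[1])))
H=cv2.cvtColor(load('w11')['pixels'],cv2.COLOR_RGB2HSV); print(H[200:320:8,319].tolist())
E
```

```text
[ 0.4577 -0.0504  0.0892]
[ 300  125   39   74 2443] [319.1531 163.7786] [ 0.4705 -0.0014  0.012 ] 0.16050249098039573 0.1131275656776566 0.45020266558034583
[286 270  12  12 106] [291.717  275.6132] [0.4734 0.0022 0.012 ] 0.16383855697194982 0.12026328744307813 0.45209843349042433
[286 270  12  12 106] [291.717  275.6132] [0.4734 0.0022 0.012 ] 0.16383855697194982 0.12026328744307813 0.45209843349042433
[285 270  13  12 107] [291.6542 275.6449] [0.4732 0.0021 0.012 ] 0.16383855697194982 0.12026328744307813 0.45191603146689524
(array([ 0.472 , -0.0011,  0.0151]), [0.0013499181542550032, 0.001349918154254958])
[[0, 7, 214], [135, 7, 205], [140, 8, 204], [138, 6, 205], [135, 7, 206], [130, 7, 207], [132, 6, 206], [130, 7, 206], [130, 7, 206], [135, 7, 208], [135, 7, 205], [140, 7, 205], [0, 12, 65], [170, 13, 61], [130, 12, 64]]
```

```bash
python3 - <<'E'
from h import *
np.set_printoptions(precision=4,suppress=True,linewidth=200)
S=load('s11'); p,r=now(); u=proj(S,p); print('TCP proj',u, [proj(S,p-[0,0,d]) for d in(-.02,.02)], p)
V=cv2.cvtColor(S['pixels'],cv2.COLOR_RGB2GRAY); x,y=u.round().astype(int)
print(V[y-22:y+14,x-9:x+10])
W=load('w11'); print('wrist TCP',proj(W,p),proj(W,p+[0,0,.019])); G=cv2.cvtColor(W['pixels'],cv2.COLOR_RGB2GRAY)
print(G[270:340:3,296:346:3])
E
```

```text
TCP proj [285.575  267.5505] [array([285.2251, 261.5855]), array([285.9177, 273.3932])] [ 0.4577 -0.0504  0.0892]
[[ 59  51  45  44  43  42  42  42  44  44  45  43  43  45  46  46  45  46  50]
 [ 73  60  49  45  47  47  46  45  45  44  44  43  44  51  60  61  55  56  67]
 [ 84  71  56  51  59  63  60  56  54  49  44  45  47  67  90  95  86  84  99]
 [ 90  81  63  62  79  85  77  74  73  64  51  45  51  83 116 129 125 123 133]
 [ 97  90  70  72  95 101  90  88  93  83  61  48  51  86 127 148 153 154 157]
 [100  95  76  75  99 108  95  96 107  97  71  50  51  84 127 154 163 164 165]
 [ 99  91  73  73  97 107  96  98 110 103  75  52  51  80 121 151 161 163 163]
 [104  86  69  70  95 106  96  97 111 105  78  52  50  75 114 140 148 148 149]
 [117  94  72  70  93 106  96  96 111 107  80  54  49  70 100 119 124 123 122]
 [120 100  77  71  92 106  97  95 111 108  82  55  49  65  86  97 100  98  96]
 [106  93  76  71  90 106  98  96 111 109  83  58  55  69  83  88  89  88  87]
 [ 91  87  77  74  91 108 100  95 111 110  86  64  69  87  98 101 100  99  99]
 [ 93  91  89  87 100 110 103  97 111 
[... 2913 characters left out ...]
190 189 189 187  65  69 107 191 191 190 192  65  75  72  70]
 [ 81 177 191 190 188 188  64  68 113 190 189 189 190  67  83  87  84]
 [ 71 195 188 189 191 185  65  68  98 190 190 188 188  59  72  67  71]
 [ 94 194 189 190 190 182  59  64  88 190 188 191 190 125  98  92  93]
 [ 66 192 190 190 189 183  59  63  89 189 186 190 188 111  65  73  68]
 [ 64 190 189 191 189 182  63  63  90 189 189 187 189 168  67  68  75]
 [ 70 188 189 188 189 182  63  61  79 189 190 189 189 181  73  70  65]
 [ 83 188 189 188 190 179  62  64  74 191 188 191 189 182  64  67  74]
 [ 98 196 193 191 190 180  65  63  71 191 190 192 193 189  62  69  71]
 [ 65  59  67 165 201 192  67  73  79 200 205 151  64  68  72  68  72]]
```

```bash
python3 - <<'E'
from h import *
np.set_printoptions(precision=4,suppress=True,linewidth=200)
S,W=load('s11'),load('w11'); p,r=now(); print(p)
print(tri((W,319,291),(S,284.5,258.5)),ray(W,320,240),W['fx'])
T=snap('top','t11'); print('top TCP',proj(T,p)); print(tri((load('s6'),291.65,275.6),(load('t6'),331,257)))
# same for the first pregrasp (open) check: state pose from wrist camera pose
s2=load('w2'); o,d=ray(s2,320,240); print(o,d)
for k in('w6','w9','w11'): o,_=ray(load(k),320,240); print(k,o)
E
```

```text
[ 0.4577 -0.0504  0.0892]
(array([ 0.457 , -0.0416,  0.112 ]), [0.0006148727562557985, 0.0006148727562558531]) (array([0.4779, 0.0277, 0.2548]), array([-0.0869, -0.3119, -0.9461])) 364.08536284285816
top TCP [329.8201 279.5409]
(array([ 0.4996, -0.0588,  0.078 ]), [0.028875366226493768, 0.028875366226493712])
[ 0.5032 -0.2544  0.2886] [ 0.1391  0.4176 -0.8979]
w6 [0.4703 0.0182 0.3643]
w9 [0.5445 0.229  0.389 ]
w11 [0.4779 0.0277 0.2548]
```

```bash
python3 - <<'E'
from h import *
np.set_printoptions(precision=4,suppress=True)
print(robot.tcp_to_grasp,[a for a in dir(robot) if a[0]!='_'])
p,r=now()
def ontool(s,p,r,u,v,X):
    o,d=ray(s,u,v); o=r.inv().apply(o-p); d=r.inv().apply(d); return (o+d*(X-o[0])/d[0])*1000
W=load('w11')
for v in(291,338):
    for u in(302,332): print(v,u,ontool(W,p,r,u,v,.011),ontool(W,p,r,u,v,0))
chain([(np.array([.4549,-.0488,.005]),Rt(73))])
E
```

```text
0.0187 ['PlanningError', 'close_job', 'tcp_to_grasp']
291 302 [ 11.      -8.4851 -29.8169] [ 0.     -9.5684 -8.13  ]
291 332 [ 11.       4.092  -29.7385] [ 0.      4.9911 -8.0392]
338 302 [ 11.      -7.0033 -63.8013] [  0.      -7.853  -47.4708]
338 332 [ 11.       2.9168 -63.7386] [  0.       3.6307 -47.3983]
[0.7, -2.3, 82.4, 0.3, -0.0, -0.1] rows 2.0
```

send_rows(
  steps=[
    [0.5,-2,30,0,0,0],
    [0.5,-2,60,0,0,0],
    [0.5,-2,80,0,0,0],
    [0.5,-2,82,0,0,0],
    [0.5,-2,82,0,0,0],
  ],
  fingers=0.45,
)

```text
t: 12.48
ee_pos: [0.45, -0.0478, 0.0016]
eef_rot: [-0.002, 0.804, 0.594, -0.002]
ft_force: [-0.1, 0.8, 0.5]
finger_gap: 0.549
finger_force: 0.0
```

send_rows(
  steps=[
    [0,0,0,0,0,0],
    [0,0,1,0,0,0],
    [0,0,2,0,0,0],
    [0,0,3,0,0,0],
    [0,0,3,0,0,0],
  ],
)

```text
t: 12.9
ee_pos: [0.4531, -0.0485, 0.0008]
eef_rot: [0.0, 0.804, 0.594, 0.0]
ft_force: [0.0, -0.1, -0.0]
finger_gap: 0.545
finger_force: 0.0
```

```bash
python3 - <<'E'
from h import *
np.set_printoptions(precision=4,suppress=True,linewidth=220)
s=snap('wrist','w12'); S=snap('side','s12'); p,r=now(); st=sensors.read_state(); print(p,r.as_matrix().round(3),st['ft_force'],st['finger_gap'],st['t'])
o,d=ray(s,320,240); print('cam',o)
print('TCP',proj(s,p),proj(S,p))
V=cv2.cvtColor(s['pixels'],cv2.COLOR_RGB2GRAY); print(V[240:330:5,250:400:5])
x,y=proj(S,p).round().astype(int);V=cv2.cvtColor(S['pixels'],cv2.COLOR_RGB2GRAY); print(V[y-20:y+8,x-14:x+15])
E
```

```text
[ 0.4528 -0.0484  0.0006] [[ 0.293  0.956  0.   ]
 [ 0.956 -0.293  0.   ]
 [ 0.     0.    -1.   ]] [-0.0213 -0.3189 -0.4364] 0.5540503163610009 13.0
cam [0.4772 0.0287 0.1698]
TCP [314.7156 282.6016] [285.1918 292.1546]
[[154 155 157 156 157 157 159 161 158 213 218 218 214 217 215 217 219 215 213 215  95 144 143 143 143 146 142 142 140 139]
 [152 156 155 156 155 154 160 158 156 196 198 198 196 200 198 201 203 196 199 196 145 144 144 146 142 141 140 140 139 140]
 [153 154 155 154 155 156 156 156 155 195 198 200 195 198 197 199 203 196 198 194 117 145 148 144 144 145 142 143 142 141]
 [154 154 152 153 156 157 157 157 155 195 198 200 198 199 195 199 203 197 200 194 101 144 146 148 146 143 142 142 145 142]
 [154 153 156 156 156 154 156 156 157 194 197 198 197 199 196 200 203 198 197 196 101 148 145 149 143 146 145 143 145 140]
 [157 153 156 155 156 156 157 155 157 197 200 198 196 199 197 197 203 197 201 192 149 144 147 144 148 145 146 146 142 142]
 [154 157 155 157 156 156 155 157 156 194 200 199 196 198 196 198 202 196 200 188 107 145 144 147 145 146 144 144 142 141]
 [154 156 156 156 1
[... 3967 characters left out ...]
141 141 142 142 148 173 211 228 232 232 233 234 234 234 229 206 151 110 109 121 128 129 130 130 130 130]
 [139 139 140 140 140 141 143 155 189 221 230 232 233 233 234 234 233 223 182 130 112 119 125 127 127 128 129 129 129]
 [138 138 139 140 140 141 145 170 209 226 231 232 233 234 234 234 231 215 160 118 117 125 127 126 126 127 128 128 128]
 [136 137 139 139 137 138 149 184 220 230 232 232 233 234 235 234 226 194 139 110 119 127 127 126 126 126 127 127 128]
 [135 136 137 134 128 128 150 196 224 231 232 232 233 234 235 233 221 173 117 104 120 127 127 125 125 126 127 126 127]
 [132 133 133 125 112 113 155 209 228 231 232 233 234 234 235 231 213 155 106 108 122 128 127 126 124 125 126 126 127]]
```

The fingertips are about 20-25 mm above the reported TCP, so they passed over the strip. I'll descend further in small steps and watch the force.

send_rows(
  steps=[
    [1,0,2,0,0,0],
    [1,0,4,0,0,0],
    [1,0,6,0,0,0],
    [1,0,8,0,0,0],
    [1,0,8,0,0,0],
  ],
)

```text
t: 13.42
ee_pos: [0.4524, -0.0473, -0.0082]
eef_rot: [-0.001, 0.804, 0.594, -0.0]
ft_force: [-0.3, -0.6, -0.4]
finger_gap: 0.552
finger_force: 0.0
```

send_rows(
  steps=[
    [0,0,1,0,0,0],
    [0,0,2,0,0,0],
    [0,0,3,0,0,0],
    [0,0,4,0,0,0],
    [0,0,4,0,0,0],
  ],
)

```text
t: 13.83
ee_pos: [0.4527, -0.0474, -0.0119]
eef_rot: [-0.0, 0.804, 0.594, -0.0]
ft_force: [-0.3, -0.2, 0.0]
finger_gap: 0.548
finger_force: 0.0
```

send_rows(
  steps=[
    [0,0,1,0,0,0],
    [0,0,2,0,0,0],
    [0,0,3,0,0,0],
    [0,0,4,0,0,0],
    [0,0,4,0,0,0],
  ],
)

```text
t: 14.25
ee_pos: [0.4527, -0.0474, -0.0159]
eef_rot: [-0.0, 0.804, 0.594, -0.0]
ft_force: [0.3, -0.7, 0.6]
finger_gap: 0.548
finger_force: 0.0
```

send_rows(
  steps=[
    [0,0,0,0,0,0],
    [0,0,0,0,0,0],
    [0,0,0,0,0,0],
    [0,0,0,0,0,0],
    [0,0,0,0,0,0],
  ],
  fingers=0.65,
)

```text
t: 14.67
ee_pos: [0.4529, -0.0474, -0.0156]
eef_rot: [-0.0, 0.804, 0.594, 0.0]
ft_force: [-0.5, 0.1, 0.1]
finger_gap: 0.348
finger_force: 0.0
```

```bash
python3 - <<'E'
from h import *
np.set_printoptions(precision=4,suppress=True,linewidth=220)
S=snap('side','s13'); p,r=now(); st=sensors.read_state(); print(p,st['ft_force'],st['finger_gap'])
x,y=proj(S,p).round().astype(int);V=cv2.cvtColor(S['pixels'],cv2.COLOR_RGB2GRAY); print(x,y);print(V[y-20:y+8,x-14:x+15])
E
```

```text
[ 0.4529 -0.0474 -0.0157] [-0.543   0.4479  0.2216] 0.3526239385508911
285 296
[[ 79  70  59  49  46  44  43  43  59  95 128 143 146 147 155 177 195 184 144  91  55  43  41  43  49  56  57  55  49]
 [109 100  80  59  47  45  45  44  51  85 123 142 147 150 164 190 208 205 177 119  66  46  43  44  48  51  51  49  46]
 [130 123 103  73  53  52  54  50  49  79 118 141 148 155 177 202 212 211 196 141  78  49  44  44  45  47  48  47  45]
 [139 135 118  85  62  68  73  63  53  76 115 140 150 163 190 209 215 215 205 156  88  52  45  43  45  47  52  51  49]
 [141 139 126  95  71  83  93  77  55  73 111 139 151 172 202 216 219 217 207 162  97  58  46  44  46  57  70  70  66]
 [141 139 128 100  77  90 101  83  57  68 107 137 153 181 214 223 224 221 209 162 103  69  52  45  49  71  94  99  94]
 [140 139 129 103  80  92 104  86  59  66 105 137 160 195 223 230 230 226 211 162 113  87  63  49  50  79 110 120 119]
 [139 138 129 104  82  92 105  89  62  66 104 141 173 211 228 233 232 230 216 165 121 100  72  50  51  81 114 126 128]
 [138 137 130 105  82  91 104  91  64  67 106 146 188 222 232 233 233
[... 1611 characters left out ...]
130 111  93  92 112 157 207 227 232 234 235 235 233 221 173 116  90  82  79  79  81  88 102 117 126 127]
 [133 136 135 127 105  91  97 119 161 211 228 232 234 235 235 231 213 155 104  93  86  80  78  79  81  95 115 125 127]
 [125 131 134 124 103  93 105 123 154 200 225 232 234 235 234 228 195 137 105 103  93  82  78  78  81  95 115 126 128]
 [108 121 127 119 101 100 118 126 140 181 221 232 234 235 234 223 177 123 109 110  96  82  79  78  81  94 117 126 129]
 [ 88 104 113 109  96 105 124 128 133 171 218 232 235 234 231 212 158 113 110 111  95  82  78  78  81  95 116 127 129]
 [ 76  87  95  92  91 105 122 125 132 170 219 232 234 234 225 191 136 106 109 108  93  80  78  78  81  95 116 127 129]]
```

The fingertips are now beside the strip's edges with no contact force. Closing.

send_rows(
  steps=[
    [0,0,0,0,0,0],
    [0,0,0,0,0,0],
    [0,0,0,0,0,0],
    [0,0,0,0,0,0],
    [0,0,0,0,0,0],
  ],
  fingers=1,
  grip_force=70,
)

```text
t: 15.13
ee_pos: [0.4535, -0.0476, -0.015]
eef_rot: [0.0, 0.804, 0.594, 0.0]
ft_force: [-0.7, 0.8, 5.2]
finger_gap: 0.22
finger_force: 68.4
```

send_rows(
  steps=[
    [0,0,-5,0,0,0],
    [0,0,-20,0,0,0],
    [0,0,-45,0,0,0],
    [0,0,-75,0,0,0],
    [0,0,-100,0,0,0],
  ],
)

```text
t: 15.55
ee_pos: [0.4525, -0.0474, 0.0859]
eef_rot: [-0.0, 0.804, 0.594, -0.0]
ft_force: [0.2, -0.0, 0.3]
finger_gap: 0.001
finger_force: 0.0
```

send_rows(
  steps=[
    [0,0,-20,0,0,0],
    [0,0,-20,0,0,0],
  ],
)

```text
t: 15.72
ee_pos: [0.4561, -0.0482, 0.1087]
eef_rot: [0.003, 0.804, 0.594, 0.002]
ft_force: [-0.3, -0.8, -0.4]
finger_gap: 0.001
finger_force: 0.0
```

```bash
python3 - <<'E'
from h import *
np.set_printoptions(precision=4,suppress=True,linewidth=200)
s=snap('wrist','w14'); S=snap('side','s14'); p,r=now(); st=sensors.read_state(); print(p,r.as_matrix().round(3),st['ft_force'],st['finger_gap'],st['finger_force'],st['joint_positions'].round(2))
def yel(s,near):
    H=cv2.cvtColor(s['pixels'],cv2.COLOR_RGB2HSV)
    k,l,sa,ce=cv2.connectedComponentsWithStats(cv2.inRange(H,(18,140,110),(34,255,255)))
    i=min((i for i in range(1,k) if sa[i][4]>30),key=lambda i:np.hypot(*(ce[i]-near))); return sa[i],ce[i],np.argwhere(l==i)[:,::-1]
e=p+r.apply([.053,0,-.025]);a=yel(s,proj(s,e));b=yel(S,proj(S,e)); print(proj(s,e),proj(S,e),a[:2],b[:2])
print(tri((s,*a[1]),(S,*b[1])),'pred yellow c',e)
zt=p[2]+.0155+.012
for z in(zt,):
    Q=np.array([r.inv().apply(plane(s,*u.astype(float),z)-p)*1000 for u in a[2]]); print('tool frame x max/min',Q[:,0].max(),Q[:,0].min(),'y mid',(Q[:,1].max()+Q[:,1].min())/2,'width',np.ptp(Q[:,1]))
    for x0 in(38,45,52,58): 
        q=Q[abs(Q[:,0]-x0)<1.5]; print(x0,q[:,1].min(),q[:,1].max())
E
```

```text
[ 0.4537 -0.0477  0.1051] [[ 0.293  0.956  0.002]
 [ 0.956 -0.293 -0.   ]
 [ 0.     0.002 -1.   ]] [ 0.2059 -0.7975 -0.4804] -0.0028426902232470026 0.0 [-0.24  0.2  -0.43  0.94  0.    1.62]
[309.3948 188.0587] [288.4204 241.6176] (array([ 305,  127,   36,   67, 2042], dtype=int32), array([322.6645, 162.7174])) (array([291, 226,   7,   9,  44], dtype=int32), array([294.    , 230.2045]))
(array([0.4814, 0.0144, 0.1572]), [0.003734000425447143, 0.0037340004254471874]) pred yellow c [0.4692 0.003  0.1301]
tool frame x max/min 76.97237112182574 51.439538931053455 y mid 5.306137728963642 width 13.968584025383096Traceback (most recent call last):
  File "<stdin>", line 14, in <module>
    return umr_minimum(a, axis, None, out, keepdims, initial, where)
ValueError: zero-size array to reduction operation minimum which has no identity
```

It slipped off because only the tips touched. I'll re-measure the strip and go deeper.

```bash
cat >> h.py <<'E'
def yel(s,near):
    H=cv2.cvtColor(s['pixels'],cv2.COLOR_RGB2HSV)
    k,l,sa,ce=cv2.connectedComponentsWithStats(cv2.inRange(H,(18,140,110),(34,255,255)))
    i=min((i for i in range(1,k) if sa[i][4]>30),key=lambda i:np.hypot(*(ce[i]-near))); return sa[i],ce[i],np.argwhere(l==i)[:,::-1]
E
python3 - <<'E'
from h import *
np.set_printoptions(precision=4,suppress=True,linewidth=200)
s=load('w14'); a=yel(s,(322,163)); S=load('s14'); b=yel(S,(292,275)); print(b[:2]); print(tri((s,*a[1]),(S,*b[1])))
Q=np.array([plane(s,*u.astype(float),.012)[:2] for u in a[2]]).astype(np.float32)
m=Q.mean(0); w,v=np.linalg.eigh(np.cov((Q-m).T)); ax=v[:,1]*np.sign(v[1,1]); print('az',np.degrees(np.arctan2(ax[1],ax[0])),m)
for az in(73,np.degrees(np.arctan2(ax[1],ax[0]))):
    A=np.radians(az);n=np.array([np.cos(A),np.sin(A)]);c=np.array([n[1],-n[0]]); h=(Q@n).max(); cc=((Q@c).max()+(Q@c).min())/2; print('centre',n*(h-.075)+c*cc,'wid',np.ptp(Q@c))
g=np.array([.4555,-.0488,.0]); chain([(g,Rt(73))])
E
```

```text
(array([288, 270,  12,  12, 106], dtype=int32), array([293.7075, 275.8491]))
(array([ 0.4773, -0.0029,  0.0154]), [0.0013207672581061806, 0.0013207672581059947])
az 73.5792969757556 [ 0.4759 -0.0034]
centre [ 0.4612 -0.0514] wid 0.025569077372271598
centre [ 0.4616 -0.0515] wid 0.025508128914052408
[-0.6, 1.9, 105.1, 0.1, -0.0, -0.1] rows 2.5
```

```bash
python3 - <<'E'
from h import *
g=np.array([.4613,-.0512,.0]); chain([(g,Rt(73.3)),(g-[0,0,.014],Rt(73.3))])
E
```

```text
[-1.2, 8.1, 105.1, 0.1, -0.0, -0.4] rows 2.5
[0.0, 0.0, 14.0, 0.0, 0.0, 0.0] rows 0.3
```

send_rows(
  steps=[
    [-1,8,30,0,0,0],
    [-1,8,60,0,0,0],
    [-1,8,90,0,0,0],
    [-1,8,105,0,0,0],
    [-1,8,105,0,0,0],
  ],
  fingers=0.57,
)

```text
t: 16.23
ee_pos: [0.4548, -0.0494, -0.0054]
eef_rot: [-0.004, 0.804, 0.594, -0.003]
ft_force: [-1.3, 1.1, -0.3]
finger_gap: 0.433
finger_force: 0.0
```

send_rows(
  steps=[
    [0,0,4,0,0,0],
    [0,0,8,0,0,0],
    [0,0,11,0,0,0],
    [0,0,14,0,0,0],
    [0,0,14,0,0,0],
  ],
)

```text
t: 16.65
ee_pos: [0.4606, -0.0508, -0.0145]
eef_rot: [-0.0, 0.804, 0.594, 0.0]
ft_force: [-0.1, 0.3, -0.2]
finger_gap: 0.431
finger_force: 0.0
```

send_rows(
  steps=[
    [0,0,1,0,0,0],
    [0,0,2,0,0,0],
    [0,0,3,0,0,0],
    [0,0,4,0,0,0],
    [0,0,4,0,0,0],
  ],
)

```text
t: 17.07
ee_pos: [0.4601, -0.0507, -0.0188]
eef_rot: [-0.0, 0.804, 0.594, -0.0]
ft_force: [0.2, 0.1, -0.2]
finger_gap: 0.431
finger_force: 0.0
```

send_rows(
  steps=[
    [0,0,1,0,0,0],
    [0,0,2,0,0,0],
    [0,0,3,0,0,0],
    [0,0,3,0,0,0],
  ],
)

```text
t: 17.4
ee_pos: [0.46, -0.0507, -0.0219]
eef_rot: [-0.0, 0.804, 0.594, -0.0]
ft_force: [0.2, 0.3, 0.1]
finger_gap: 0.427
finger_force: 0.0
```

send_rows(
  steps=[
    [0,0,1,0,0,0],
    [0,0,2,0,0,0],
    [0,0,2,0,0,0],
  ],
)

```text
t: 17.65
ee_pos: [0.46, -0.0507, -0.0239]
eef_rot: [-0.0, 0.804, 0.594, -0.0]
ft_force: [-0.5, 1.0, -0.7]
finger_gap: 0.428
finger_force: 0.0
```

send_rows(
  steps=[
    [0,0,1,0,0,0],
    [0,0,1,0,0,0],
  ],
)

```text
t: 17.82
ee_pos: [0.4601, -0.0507, -0.0248]
eef_rot: [-0.0, 0.804, 0.594, -0.0]
ft_force: [0.1, 0.1, -0.1]
finger_gap: 0.43
finger_force: 0.0
```

```bash
python3 - <<'E'
from h import *
np.set_printoptions(precision=4,suppress=True,linewidth=220)
s=snap('wrist','w15'); p,r=now(); print(p,sensors.read_state()['ft_force'])
V=cv2.cvtColor(s['pixels'],cv2.COLOR_RGB2GRAY); print(V[280:312:4,255:385:4])
E
```

```text
[ 0.4601 -0.0507 -0.0248] [-0.3816 -0.6878  0.1457]
[[152 152 153 153 154 154 152 154 147 197 197 196 196 192 196 198 194 195 199 200 194 193 197 196 133 145 142 144 145 145 143 142 141]
 [154 153 153 156 154 154 154 155 148 196 196 196 196 195 194 198 194 196 200 200 195 195 199 195 113 145 144 141 144 147 143 142 144]
 [153 155 154 155 154 157 152 154 147 198 196 198 195 195 194 196 194 198 200 199 194 197 198 196  96 147 142 143 146 139 145 144 142]
 [153 161 163 165 117 155 155 154 148 198 197 199 194 194 195 198 195 196 197 197 194 195 199 193  99 145 137 117 160 159 155 140 141]
 [162 183 184 175  66 158 154 154 153 198 197 198 194 195 194 196 194 197 200 200 195 195 197 193 101 142  89  65 185 184 183 139 140]
 [186 184 183  87  51 158 156 154 154 196 196 198 196 195 197 197 194 196 198 197 194 195 199 191 146 144  65  70 189 182 185 149 140]
 [184 183 183  62  56 110 137 153 153 196 196 199 195 194 197 196 194 197 199 199 195 196 198 192 113 140  54  68 138 183 182 178  98]
 [183 186 185  65  50 109 103 156 154 198 195 197 195 194 193 195 194 196 199 197 195 197 198 193  97 142  54  57  69 184 183 185  65]]
```

send_rows(
  steps=[
    [0,0,0,0,0,0],
    [0,0,0,0,0,0],
    [0,0,0,0,0,0],
    [0,0,0,0,0,0],
    [0,0,0,0,0,0],
  ],
  fingers=1,
  grip_force=60,
)

```text
t: 18.28
ee_pos: [0.4606, -0.0508, -0.0243]
eef_rot: [0.0, 0.804, 0.594, 0.0]
ft_force: [-0.3, 0.2, 5.5]
finger_gap: 0.273
finger_force: 59.8
```

send_rows(
  steps=[
    [0,0,-1,0,0,0],
    [0,0,-3,0,0,0],
    [0,0,-6,0,0,0],
    [0,0,-9,0,0,0],
    [0,0,-9,0,0,0],
  ],
)

```text
t: 18.7
ee_pos: [0.4603, -0.0507, -0.0154]
eef_rot: [-0.0, 0.804, 0.594, 0.0]
ft_force: [-0.7, -0.5, -2.7]
finger_gap: 0.27
finger_force: 59.0
```

Now it is held properly: gap 0.27, carrying its weight. Raising it to measure the strip in the hand.

send_rows(
  steps=[
    [0,0,-20,0,0,0],
    [0,0,-40,0,0,0],
    [0,0,-65,0,0,0],
    [0,0,-90,0,0,0],
    [0,0,-90,0,0,0],
  ],
  grip_force=80,
)

```text
t: 19.12
ee_pos: [0.4638, -0.0516, 0.0787]
eef_rot: [0.003, 0.804, 0.594, 0.003]
ft_force: [0.8, -0.1, -3.4]
finger_gap: 0.259
finger_force: 84.0
```

```bash
python3 - <<'E'
from h import *
np.set_printoptions(precision=4,suppress=True,linewidth=200)
s=snap('wrist','w16'); S=snap('side','s16'); p,r=now(); st=sensors.read_state(); print(p,st['ft_force'],st['finger_gap'],st['t'],r.as_matrix().round(3))
e=p+r.apply([.053,0,-.031]);a=yel(s,proj(s,e));b=yel(S,proj(S,e)); print(proj(s,e),proj(S,e),a[:2],b[:2]); print('tri',tri((s,*a[1]),(S,*b[1])),'pred',e)
for dz in(.037,.033):
    Q=np.array([r.inv().apply(plane(s,*u.astype(float),p[2]+dz)-p)*1000 for u in a[2]]).astype(np.float32)
    print('x',Q[:,0].max(),Q[:,0].min(),'y',Q[:,1].min(),Q[:,1].max())
    for x0 in(36,44,52,58):
        q=Q[abs(Q[:,0]-x0)<1.5]; print(x0,q[:,1].min(),q[:,1].max()) if len(q) else 0
E
```

```text
[ 0.4613 -0.051   0.0749] [-0.4167  0.5521 -3.4936] 0.260267318361649 19.2167 [[ 0.294  0.956  0.002]
 [ 0.956 -0.294 -0.   ]
 [ 0.     0.002 -1.   ]]
[308.981  190.9065] [291.7838 249.518 ] (array([ 282,  133,   68,  127, 7429], dtype=int32), array([315.6612, 200.6528])) (array([331, 211,   8,   8,  49], dtype=int32), array([334.0816, 214.3673]))
tri (array([0.5351, 0.0099, 0.2096]), [0.05127021046415492, 0.05127021046415511]) pred [ 0.4768 -0.0004  0.1059]
x 75.19099 26.533445 y -10.156294 15.49665
36 -9.867508 15.345691
44 -10.026141 15.120336
52 -10.156294 15.283513
58 -9.9983835 15.109744
x 75.0182 24.92673 y -10.517028 15.891906
36 -10.184024 15.701158
44 -10.359347 15.810009
52 -10.517028 15.649851
58 -10.331562 15.471587
```

```bash
python3 - <<'E'
from h import *
p,r=now(); g=np.array([.5440,.197,.075]); m=(p+g)/2; chain([(m,Rt(82)),(g,Rt(90.9)),(g*[1,1,0]+[0,0,.014],Rt(90.9))])
E
```

```text
[130.7, 3.1, 0.0, 0.1, -0.0, -9.1] rows 3.1
[128.6, 23.7, -0.0, 0.0, 0.0, -8.9] rows 3.1
[0.0, 0.0, 61.0, 0.0, 0.0, 0.0] rows 1.5
```

send_rows(
  steps=[
    [26,1,0,0,0,-2],
    [53,1,0,0,0,-4],
    [80,2,0,0,0,-6],
    [105,2,0,0,0,-7.5],
    [130,3,0,0,0,-9],
  ],
)

```text
t: 19.63
ee_pos: [0.4995, 0.0738, 0.0721]
eef_rot: [-0.002, 0.755, 0.656, -0.002]
ft_force: [0.1, -0.3, -3.7]
finger_gap: 0.259
finger_force: 83.9
```

send_rows(
  steps=[
    [26,5,0,0,0,-2],
    [53,10,0,0,0,-4],
    [80,15,0,0,0,-6],
    [105,20,0,0,0,-7.5],
    [128.6,23.7,0,0,0,-9],
  ],
)

```text
t: 20.05
ee_pos: [0.5415, 0.1977, 0.0718]
eef_rot: [-0.001, 0.701, 0.713, -0.002]
ft_force: [0.5, -1.0, -2.7]
finger_gap: 0.263
finger_force: 83.8
```

send_rows(
  steps=[
    [0,0,0,0,0,0],
    [0,0,12,0,0,0],
    [0,0,24,0,0,0],
    [0,0,36,0,0,0],
    [0,0,36,0,0,0],
  ],
)

```text
t: 20.47
ee_pos: [0.5388, 0.1954, 0.0338]
eef_rot: [-0.002, 0.701, 0.713, -0.004]
ft_force: [-0.6, -0.7, -4.3]
finger_gap: 0.26
finger_force: 83.8
```

```bash
python3 - <<'E'
from h import *
np.set_printoptions(precision=4,suppress=True,linewidth=220)
s=snap('wrist','w17'); snap('side','s17'); p,r=now(); st=sensors.read_state(); print(p,st['ft_force'],st['finger_gap'],st['t'],r.as_matrix().round(3))
H=cv2.cvtColor(s['pixels'],cv2.COLOR_RGB2HSV)
z=p[2]+.0243+.012
a=yel(s,(316,200)); Q=np.array([plane(s,*u.astype(float),z) for u in a[2]]); print(a[0],'strip x at y bins',[(y,Q[abs(Q[:,1]-y)<.002][:,0].min(),Q[abs(Q[:,1]-y)<.002][:,0].max()) for y in(.225,.235,.245,.255)],'head y',Q[:,1].max(),'proj z',z)
w=cv2.inRange(H,(0,0,0),(180,100,255))>0
runs=lambda v:(np.flatnonzero(np.diff(v.astype(int)))+1)
for y in range(40,180,14):
    e=[x+230 for x in runs(w[y,230:420])]; print('row',y,e,[tuple(plane(s,x-.5,y,.021)[:2].round(4).tolist()) for x in e][:8])
for x in(300,310,320,330):
    e=runs(w[0:240,x]); print('col',x,e,[plane(s,x,v-.5,.021)[1].round(4) for v in e])
E
```

```text
[0.5407 0.1959 0.0366] [ 0.4534  1.1489 -2.1649] 0.2635660727143317 20.5667 [[-0.016  1.    -0.005]
 [ 1.     0.016 -0.001]
 [-0.001 -0.005 -1.   ]]
[ 282  134   68  126 7292] strip x at y bins [(0.225, np.float64(0.5270255717741119), np.float64(0.5507847310425582)), (0.235, np.float64(0.5267557269011044), np.float64(0.5504230337393106)), (0.245, np.float64(0.5265119909025595), np.float64(0.5503605327101784)), (0.255, np.float64(0.5262844213173514), np.float64(0.5501894779692749))] head y 0.270290747198047 proj z 0.07287318977723517
row 40 [] []
row 54 [] []
row 68 [] []
row 82 [np.int64(258)] [(0.5105, 0.2904)]
row 96 [np.int64(259)] [(0.5107, 0.2844)]
row 110 [np.int64(259), np.int64(283), np.int64(379)] [(0.5105, 0.2783), (0.5218, 0.2784), (0.567, 0.2791)]
row 124 [np.int64(260), np.int64(283), np.int64(301), np.int64(360), np.int64(379)] [(0.5108, 0.2719), (0.5217, 0.2721), (0.5303, 0.2723), (0.5584, 0.2727), (0.5674, 0.2729)]
row 138 [np.int64(261), np.int64(284), np.int64(299), np.int64(332), np.int64(334), np.int64(360), np.int64(378)] [(0.511, 0.2655), (0.5221, 0.2657), (0.52
[... 478 characters left out ...]
0.2521), (0.5205, 0.2523), (0.521, 0.2523), (0.5353, 0.2525), (0.5402, 0.2526), (0.5545, 0.2528), (0.555, 0.2529), (0.5585, 0.2529)]
col 300 [ 70 100 138] [np.float64(0.296), np.float64(0.2832), np.float64(0.266)]
col 310 [ 70 100 119 133 134 167 188] [np.float64(0.2961), np.float64(0.2833), np.float64(0.2748), np.float64(0.2684), np.float64(0.268), np.float64(0.2523), np.float64(0.2418)]
col 320 [ 70 100 119 133 134 166 188] [np.float64(0.2961), np.float64(0.2833), np.float64(0.2749), np.float64(0.2685), np.float64(0.2681), np.float64(0.2528), np.float64(0.2419)]
col 330 [ 70 100 119 136 137] [np.float64(0.2962), np.float64(0.2834), np.float64(0.275), np.float64(0.2672), np.float64(0.2667)]
```

send_rows(
  steps=[
    [0,3,6,0,0,0],
    [0,6,12,0,0,0],
    [0,6,18,0,0,0],
    [0,6,22,0,0,0],
    [0,6,22,0,0,0],
  ],
)

```text
t: 20.98
ee_pos: [0.5478, 0.1965, 0.0152]
eef_rot: [-0.001, 0.701, 0.713, -0.001]
ft_force: [-0.7, -0.2, -2.8]
finger_gap: 0.259
finger_force: 83.9
```

```bash
cat > m.py <<'E'
from h import *
import sys
np.set_printoptions(precision=4,suppress=True,linewidth=220)
s=snap('wrist',sys.argv[1]); p,r=now(); st=sensors.read_state(); print(p,st['ft_force'],st['finger_gap'],st['t'])
H=cv2.cvtColor(s['pixels'],cv2.COLOR_RGB2HSV)
a=yel(s,(316,200))
for z in (p[2]+.0363,p[2]+.032):
    Q=np.array([plane(s,*u.astype(float),z) for u in a[2]]); f=lambda y:Q[abs(Q[:,1]-y)<.002][:,0]
    print('z',z,'strip x',[(y,(f(y).min()+f(y).max())/2,np.ptp(f(y))) for y in(.23,.24,.25,.258)],'head y',Q[:,1].max())
w=cv2.inRange(H,(0,0,0),(180,100,255))>0
runs=lambda v:(np.flatnonzero(np.diff(v.astype(int)))+1)
for y in range(86,140,8):
    e=[x+230 for x in runs(w[y,230:420])]; print('row',y,[(int(x),*plane(s,x-.5,y,.021)[:2].round(4).tolist()) for x in e])
for x in(310,320,330):
    e=runs(w[0:240,x]); print('col',x,e,[plane(s,x,v-.5,.021)[1].round(4) for v in e])
E
python3 m.py w18
```

```text
[0.548  0.1966 0.0157] [ 0.3284  0.7905 -2.5575] 0.26234411131969104 21.0333
z 0.05199775234300898 strip x [(0.23, np.float64(0.547481718961395), np.float64(0.024367483637885323)), (0.24, np.float64(0.5472851095815023), np.float64(0.02444961403364998)), (0.25, np.float64(0.5470027257352219), np.float64(0.02434615517551375)), (0.258, np.float64(0.5470443659504943), np.float64(0.024279193083344808))] head y 0.27120646433509954
z 0.04769775234300898 strip x [(0.23, np.float64(0.54760397819104), np.float64(0.025360880942442043)), (0.24, np.float64(0.5472857604852951), np.float64(0.025245595457549008)), (0.25, np.float64(0.5469772686368324), np.float64(0.025104938961488688)), (0.258, np.float64(0.5470314218430004), np.float64(0.025047912577870424))] head y 0.27100934363126045
row 86 []
row 94 [(231, 0.511, 0.2853)]
row 102 [(232, 0.5112, 0.2821), (267, 0.5259, 0.2824), (355, 0.5629, 0.283)]
row 110 [(232, 0.511, 0.279), (266, 0.5254, 0.2792), (355, 0.563, 0.2798), (361, 0.5656, 0.2798), (362, 0.566, 0.2798)]
row 118 [(233, 0.5113, 0.2757), (258, 0.5219, 0.2759), (364, 0.567, 0.2766)]
row 126 [(233, 0.5111, 0.2725), (258, 0.5218, 0.2726), (279, 0.5308, 0.2728), (344, 0.5587, 0.2732), (364, 0.5672, 0.2734)]
row 134 [(234, 0.5113, 0.2692), (258, 0.5217, 0.2693), (279, 0.5307, 0.2695), (305, 0.542, 0.2697), (307, 0.5428, 0.2697), (324, 0.5502, 0.2698), (327, 0.5515, 0.2698), (344, 0.5588, 0.2699), (364, 0.5674, 0.2701)]
col 310 [ 67 101 122 133 134 167 188] [np.float64(0.2963), np.float64(0.2833), np.float64(0.2749), np.float64(0.2703), np.float64(0.2699), np.float64(0.2558), np.float64(0.2464)]
col 320 [ 67 101 122 133 134 166 188] [np.float64(0.2963), np.float64(0.2833), np.float64(0.2749), np.float64(0.2704), np.float64(0.27), np.float64(0.2563), np.float64(0.2465)]
col 330 [ 67 101 122 136 137] [np.float64(0.2964), np.float64(0.2834), np.float64(0.275), np.float64(0.2692), np.float64(0.2688)]
```

send_rows(
  steps=[
    [1,-2,0,0,0,0],
    [1,-2,2,0,0,0],
    [1,-2,4,0,0,0],
    [1,-2,6,0,0,0],
    [1,-2,6,0,0,0],
  ],
)

```text
t: 21.45
ee_pos: [0.5464, 0.1977, 0.01]
eef_rot: [-0.0, 0.701, 0.713, -0.0]
ft_force: [0.1, -0.1, -3.7]
finger_gap: 0.262
finger_force: 83.9
```

```bash
python3 m.py w19
```

```text
[0.5465 0.1977 0.0102] [-0.2677 -0.2157 -2.248 ] 0.25887898526347713 21.5
z 0.04645129027147793 strip x [(0.23, np.float64(0.5460106417802926), np.float64(0.024476392041255846)), (0.24, np.float64(0.5457760755133836), np.float64(0.024558306424697807)), (0.25, np.float64(0.5455156161887493), np.float64(0.02450576894810441)), (0.258, np.float64(0.5455472378480237), np.float64(0.024389364145581016))] head y 0.27238711595474824
z 0.04215129027147793 strip x [(0.23, np.float64(0.5461142217615534), np.float64(0.025449299388391022)), (0.24, np.float64(0.5457879165757068), np.float64(0.02534506594026098)), (0.25, np.float64(0.5454967442394678), np.float64(0.02526685783810534)), (0.258, np.float64(0.5455515763033072), np.float64(0.02517079208349804))] head y 0.27219136196924765
row 86 [(231, 0.5108, 0.2892)]
row 94 [(232, 0.5111, 0.2862)]
row 102 [(233, 0.5113, 0.2832)]
row 110 [(233, 0.5111, 0.2801), (269, 0.5259, 0.2803), (360, 0.5631, 0.281)]
row 118 [(234, 0.5113, 0.277), (259, 0.5217, 0.2772), (369, 0.567, 0.2779)]
row 126 [(234, 0.5112, 0.2738), (260, 0.522, 0.274), (281, 0.5307, 0.2742), (348, 0.5585, 0.2746), (369, 0.5672, 0.2747)]
row 134 [(235, 0.5114, 0.2706), (260, 0.5219, 0.2708), (281, 0.5306, 0.271), (305, 0.5407, 0.2711), (307, 0.5415, 0.2711), (324, 0.5486, 0.2712), (327, 0.5499, 0.2713), (348, 0.5586, 0.2714), (368, 0.567, 0.2715)]
col 310 [ 69 103 125 133 134 167 188] [np.float64(0.2962), np.float64(0.2835), np.float64(0.2749), np.float64(0.2718), np.float64(0.2714), np.float64(0.2577), np.float64(0.2486)]
col 320 [ 69 103 125 133 134 166 188] [np.float64(0.2962), np.float64(0.2836), np.float64(0.275), np.float64(0.2718), np.float64(0.2714), np.float64(0.2582), np.float64(0.2487)]
col 330 [ 69 103 125 136 137] [np.float64(0.2963), np.float64(0.2836), np.float64(0.2751), np.float64(0.2707), np.float64(0.2703)]
```

send_rows(
  steps=[
    [0,-0.8,2,0,0,0],
    [0,-0.8,4,0,0,0],
    [0,-0.8,6,0,0,0],
    [0,-0.8,8,0,0,0],
    [0,-0.8,9,0,0,0],
  ],
)

```text
t: 21.92
ee_pos: [0.5457, 0.1977, 0.001]
eef_rot: [-0.0, 0.701, 0.713, -0.0]
ft_force: [-1.1, -0.2, -2.7]
finger_gap: 0.261
finger_force: 83.9
```

send_rows(
  steps=[
    [0,0,1,0,0,0],
    [0,0,2,0,0,0],
    [0,0,3,0,0,0],
    [0,0,4,0,0,0],
    [0,0,5,0,0,0],
  ],
)

```text
t: 22.33
ee_pos: [0.546, 0.1978, -0.0036]
eef_rot: [-0.0, 0.701, 0.713, 0.0]
ft_force: [0.1, 1.5, -2.6]
finger_gap: 0.26
finger_force: 83.9
```

```bash
python3 m.py w20
```

```text
[ 0.5459  0.1977 -0.0038] [ 0.1328 -0.6957 -2.4746] 0.2618518972428655 22.3833
z 0.03246533928874773 strip x [(0.23, np.float64(0.5455679427402944), np.float64(0.024536420678622495)), (0.24, np.float64(0.5454262636064713), np.float64(0.024744681962010406)), (0.25, np.float64(0.5452515921164003), np.float64(0.02485272359162838)), (0.258, np.float64(0.54512961670018), np.float64(0.02449902051876096))] head y 0.2724291789633691
z 0.02816533928874773 strip x [(0.23, np.float64(0.5456770778060089), np.float64(0.02550511617568285)), (0.24, np.float64(0.5454027777436014), np.float64(0.0254740845146737)), (0.25, np.float64(0.5452582847218884), np.float64(0.02565729016510354)), (0.258, np.float64(0.545120611142886), np.float64(0.02524826885701903))] head y 0.27223436437763726
row 86 []
row 94 []
row 102 [(268, 0.5268, 0.283), (363, 0.5622, 0.2836)]
row 110 [(266, 0.526, 0.2802), (365, 0.5631, 0.2808)]
row 118 [(255, 0.5218, 0.2773), (375, 0.567, 0.278)]
row 126 [(256, 0.5221, 0.2744), (278, 0.5304, 0.2746), (352, 0.5585, 0.275), (375, 0.5672, 0.2752)]
row 134 [(256, 0.522, 0.2715), (279, 0.5307, 0.2716), (305, 0.5407, 0.2718), (307, 0.5414, 0.2718), (324, 0.5479, 0.2719), (326, 0.5487, 0.2719), (352, 0.5586, 0.2721), (374, 0.567, 0.2722)]
col 310 [ 64 102 126 133 134 167 188] [np.float64(0.2963), np.float64(0.2835), np.float64(0.2749), np.float64(0.2724), np.float64(0.272), np.float64(0.2596), np.float64(0.2512)]
col 320 [ 64 102 126 133 134 166 188] [np.float64(0.2964), np.float64(0.2835), np.float64(0.275), np.float64(0.2724), np.float64(0.2721), np.float64(0.26), np.float64(0.2513)]
col 330 [ 64 102 126 136 137] [np.float64(0.2964), np.float64(0.2836), np.float64(0.2751), np.float64(0.2714), np.float64(0.271)]
```

send_rows(
  steps=[
    [0,-0.4,1,0,0,0],
    [0,-0.4,2,0,0,0],
    [0,-0.4,3,0,0,0],
    [0,-0.4,4,0,0,0],
    [0,-0.4,4,0,0,0],
  ],
)

```text
t: 22.8
ee_pos: [0.5453, 0.1977, -0.0079]
eef_rot: [-0.0, 0.701, 0.713, -0.0]
ft_force: [-0.2, 0.9, -3.5]
finger_gap: 0.26
finger_force: 83.9
```

send_rows(
  steps=[
    [0,0,0.5,0,0,0],
    [0,0,1,0,0,0],
    [0,0,1,0,0,0],
  ],
)

```text
t: 23.05
ee_pos: [0.5455, 0.1977, -0.0081]
eef_rot: [-0.0, 0.701, 0.713, 0.0]
ft_force: [-1.7, -0.9, 1.6]
finger_gap: 0.264
finger_force: 84.4
```

Contact with the nest floor: the load went from -3.5 to +1.6 N at the expected height. Releasing.

send_rows(
  steps=[
    [0,0,0,0,0,0],
    [0,0,0,0,0,0],
    [0,0,0,0,0,0],
    [0,0,0,0,0,0],
  ],
  fingers=0.55,
)

```text
t: 23.38
ee_pos: [0.546, 0.1978, -0.0084]
eef_rot: [-0.0, 0.701, 0.713, 0.0]
ft_force: [-0.3, -0.6, 0.3]
finger_gap: 0.45
finger_force: 0.0
```

send_rows(
  steps=[
    [0,0,-8,0,0,0],
    [0,0,-20,0,0,0],
    [0,0,-50,0,0,0],
    [0,0,-90,0,0,0],
    [0,0,-130,0,0,0],
  ],
)

```text
t: 23.8
ee_pos: [0.5443, 0.1974, 0.1225]
eef_rot: [-0.001, 0.701, 0.713, -0.001]
ft_force: [2.1, 0.6, -0.1]
finger_gap: 0.451
finger_force: 0.0
```

send_rows(
  steps=[
    [-35,0,-20,0,0,0],
    [-70,0,-40,0,0,0],
    [-80,0,-60,0,0,0],
    [-80,0,-60,0,0,0],
  ],
)

```text
t: 24.13
ee_pos: [0.5498, 0.1154, 0.1868]
eef_rot: [0.003, 0.703, 0.712, 0.003]
ft_force: [0.6, 0.0, 1.1]
finger_gap: 0.451
finger_force: 0.0
```

```bash
python3 - <<'E'
from h import *
np.set_printoptions(precision=4,suppress=True,linewidth=200)
s=snap('wrist','w21'); S=snap('side','s21'); p,r=now(); print(p,sensors.read_state()['t'])
for nm,c in(('done',(.6195,.255,.028)),('ours',(.5447,.255,.028))):
    a=yel(s,proj(s,c)); b=yel(S,proj(S,c)); print(nm,a[:2],b[:2],'tri',tri((s,*a[1]),(S,*b[1])))
    Q=np.array([plane(s,*u.astype(float),.028) for u in a[2]]); print(Q.min(0),Q.max(0))
H=cv2.cvtColor(s['pixels'],cv2.COLOR_RGB2HSV); m=cv2.inRange(H,(0,0,170),(180,30,255))
for y0 in(.13,.15,.19,.21,.22):
  for xc in(.545,.62):
    u,v=proj(s,(xc,y0,.028)).round().astype(int); row=H[v,u-40:u+40]; k=np.flatnonzero((row[:,1]<60)&(row[:,2]>150)); print(y0,xc,plane(s,u-40+k.min(),v,.028)[0],plane(s,u-40+k.max()+1,v,.028)[0],len(k)) if len(k) else print(y0,xc,'none')
# treadle
k,l,sa,ce=cv2.connectedComponentsWithStats(cv2.inRange(H,(18,140,80),(34,255,255)))
for i in range(1,k):
    if sa[i][4]>500: print('yel',sa[i],ce[i],plane(s,*ce[i],.04))
E
```

```text
[0.5478 0.1175 0.1826] 24.2333
done (array([ 385,   12,   35,   65, 1776], dtype=int32), array([402.3029,  46.1717])) (array([331, 211,   8,   8,  49], dtype=int32), array([334.0816, 214.3673])) tri (array([0.6194, 0.2499, 0.0313]), [0.0007665867226610381, 0.0007665867226610066])
[0.6061 0.2281 0.028 ] [0.6326 0.2747 0.028 ]
ours (array([ 295,   14,   31,   65, 1677], dtype=int32), array([309.9135,  48.7001])) (array([307, 213,   8,   7,  48], dtype=int32), array([310.5208, 216.125 ])) tri (array([0.5454, 0.2468, 0.0322]), [0.0007017891941028188, 0.000701789194102859])
[0.5326 0.2256 0.028 ] [0.5572 0.2722 0.028 ]
0.13 0.545 0.5255156877335864 0.5692407492872966 44
0.13 0.62 0.5994101200954608 0.6433323638646113 44
0.15 0.545 0.5096886254841688 0.5695427846857215 52
0.15 0.62 0.5991405425697635 0.6431273774217813 45
0.19 0.545 0.5107879477238223 0.5588585121501881 32
0.19 0.62 0.6088241977750781 0.6338442368678144 29
0.21 0.545 0.5113385858851066 0.558435080856771 31
0.21 0.62 0.6091320149992828 0.6336645572489251 29
0.22 0.545 0.5115950459809675 0.5582378743449845 31
0.22 0.62 0.6083874781110418 0.6335003239851823 30
yel [ 385   12   35   65 1776] [402.3029  46.1717] [0.6167 0.2485 0.04  ]
yel [ 295   14   31   65 1677] [309.9135  48.7001] [0.5447 0.2457 0.04  ]
yel [ 163   53   99  118 8450] [214.2252 110.7759] [0.4668 0.199  0.04  ]
yel [ 495  307   48   75 1492] [512.6562 337.246 ] [ 0.7516 -0.0138  0.04  ]
```

Our strip's head triangulates at z=0.032, against 0.031 for the done strip, so it lies fully down, centred, head toward +y. Next is the treadle.

```bash
python3 - <<'E'
from h import *
s,S=load('w21'),load('s21'); b=yel(S,(285.8,227.3)); print(b[:2],tri((s,214.2,110.8),(S,*b[1])))
a=yel(s,(214,111)); Q=np.array([plane(s,*u.astype(float),.04) for u in a[2]]); print(Q.min(0),Q.max(0))
g=np.array([.463,.198,.09]); chain([(g,Rt(90.9)),(g-[0,0,.05],Rt(90.9))])
E
```

```text
(array([275, 216,  23,  23, 390], dtype=int32), array([285.86666667, 227.18205128])) (array([0.46601353, 0.198752  , 0.03147989]), [0.001355220701021863, 0.0013552207010218897])
[0.42960956 0.15046019 0.04      ] [0.50361834 0.24117837 0.04      ]
[81.7, -83.8, 92.5, 0.1, -0.1, -0.0] rows 3.6
[0.0, 0.0, 50.0, 0.0, 0.0, 0.0] rows 1.2
```

send_rows(
  steps=[
    [30,-30,20,0,0,0],
    [60,-60,45,0,0,0],
    [82,-84,70,0,0,0],
    [82,-84,92,0,0,0],
    [82,-84,92,0,0,0],
  ],
  fingers=1,
)

```text
t: 24.65
ee_pos: [0.4528, 0.1989, 0.0831]
eef_rot: [-0.004, 0.7, 0.715, -0.006]
ft_force: [-1.1, -0.5, -0.6]
finger_gap: 0.004
finger_force: 0.0
```

send_rows(
  steps=[
    [0,0,15,0,0,0],
    [0,0,30,0,0,0],
    [0,0,45,0,0,0],
    [0,0,55,0,0,0],
    [0,0,55,0,0,0],
  ],
)

```text
t: 25.07
ee_pos: [0.4604, 0.1978, 0.0328]
eef_rot: [-0.001, 0.701, 0.713, -0.002]
ft_force: [-0.3, -0.3, 0.4]
finger_gap: -0.007
finger_force: 0.0
```

send_rows(
  steps=[
    [0,0,3,0,0,0],
    [0,0,6,0,0,0],
    [0,0,9,0,0,0],
    [0,0,12,0,0,0],
    [0,0,15,0,0,0],
  ],
)

```text
t: 25.48
ee_pos: [0.462, 0.1984, 0.0196]
eef_rot: [-0.0, 0.701, 0.713, 0.0]
ft_force: [-0.6, 0.3, -0.6]
finger_gap: 0.002
finger_force: 0.0
```

send_rows(
  steps=[
    [0,0,2,0,0,0],
    [0,0,4,0,0,0],
    [0,0,6,0,0,0],
    [0,0,8,0,0,0],
    [0,0,8,0,0,0],
  ],
)

```text
t: 25.9
ee_pos: [0.4615, 0.1984, 0.0113]
eef_rot: [-0.0, 0.701, 0.713, 0.0]
ft_force: [-1.0, 0.6, 1.9]
finger_gap: -0.003
finger_force: 0.9
```

send_rows(
  steps=[
    [0,0,2,0,0,0],
    [0,0,4,0,0,0],
    [0,0,6,0,0,0],
    [0,0,8,0,0,0],
    [0,0,8,0,0,0],
  ],
)

```text
t: 26.32
ee_pos: [0.4612, 0.1984, 0.003]
eef_rot: [-0.001, 0.701, 0.713, -0.0]
ft_force: [-1.5, -0.2, 3.4]
finger_gap: 0.001
finger_force: 1.5
```

send_rows(
  steps=[
    [0,0,2,0,0,0],
    [0,0,4,0,0,0],
    [0,0,5,0,0,0],
    [0,0,6,0,0,0],
    [0,0,6,0,0,0],
  ],
)

```text
t: 26.73
ee_pos: [0.4608, 0.1984, -0.0029]
eef_rot: [-0.001, 0.701, 0.713, -0.0]
ft_force: [-3.2, 0.9, 4.3]
finger_gap: 0.003
finger_force: 2.1
```

send_rows(
  steps=[
    [0,0,1,0,0,0],
    [0,0,2,0,0,0],
    [0,0,2,0,0,0],
  ],
)

```text
t: 26.98
ee_pos: [0.4612, 0.1984, -0.0038]
eef_rot: [-0.0, 0.701, 0.713, -0.0]
ft_force: [-6.1, -0.8, 12.2]
finger_gap: 0.004
finger_force: 6.2
```

send_rows(
  steps=[
    [0,0,1,0,0,0],
    [0,0,1,0,0,0],
    [0,0,1,0,0,0],
  ],
)

```text
t: 27.23
ee_pos: [0.4612, 0.1984, -0.004]
eef_rot: [-0.0, 0.701, 0.713, 0.0]
ft_force: [-7.9, -0.7, 19.5]
finger_gap: 0.001
finger_force: 9.9
```

```bash
python3 - <<'E'
from h import *
S=snap('side','s22'); print(yel(S,(285,230))[:2]); st=sensors.read_state(); print(st['ft_force'],st['ee_pos'])
E
```

```text
(array([273, 221,  25,  20, 357], dtype=int32), array([284.56862745, 231.55742297]))
[-8.81914393 -1.21066356 20.08319021] [ 0.46118847  0.1983933  -0.00400393]
```

send_rows(
  steps=[
    [0,0,-5,0,0,0],
    [0,0,-12,0,0,0],
    [0,0,-22,0,0,0],
    [0,0,-40,0,0,0],
    [0,0,-70,0,0,0],
  ],
)

```text
t: 27.7
ee_pos: [0.4593, 0.1974, 0.0631]
eef_rot: [-0.001, 0.701, 0.713, -0.002]
ft_force: [0.6, 0.1, -0.0]
finger_gap: 0.001
finger_force: 0.0
```

send_rows(
  steps=[
    [-30,0,-30,0,0,0],
    [-60,0,-60,0,0,0],
    [-90,0,-90,0,0,0],
    [-110,0,-110,0,0,0],
    [-110,0,-110,0,0,0],
  ],
)

```text
t: 28.12
ee_pos: [0.467, 0.0851, 0.1796]
eef_rot: [0.004, 0.703, 0.711, 0.003]
ft_force: [1.6, -0.1, 0.7]
finger_gap: 0.003
finger_force: 0.0
```

```bash
python3 - <<'E'
from h import *
np.set_printoptions(precision=4,suppress=True,linewidth=200)
s=snap('wrist','w23'); S=snap('side','s23'); T=snap('top','t23'); print(now()[0],sensors.read_state()['t'])
print('treadle side',yel(S,(285,230))[:2],'was 275 216 23 23 390')
for nm,c in(('done',(.6195,.25,.028)),('ours',(.5447,.247,.028))):
    a=yel(s,proj(s,c)); b=yel(S,proj(S,c)); print(nm,a[0],b[0],'tri',tri((s,*a[1]),(S,*b[1])))
    Q=np.array([plane(s,*u.astype(float),.028) for u in a[2]]); print(Q.min(0),Q.max(0))
S0,T0=load('side0'),load('top0')
for nm,A,B,(x,y,w,h) in(('tape side',S0,S,(240,400,55,55)),('bolt side',S0,S,(372,255,20,32)),('tape top',T0,T,(436,284,38,36)),('bolt top',T0,T,(314,196,16,16))):
    print(nm,np.abs(A['pixels'][y:y+h,x:x+w].astype(int)-B['pixels'][y:y+h,x:x+w]).mean())
E
```

```text
[0.4634 0.0883 0.1742] 28.2667
treadle side (array([275, 216,  23,  23, 390], dtype=int32), array([285.8667, 227.1821])) was 275 216 23 23 390
done [ 490    0   43   37 1229] [331 211   8   8  49] tri (array([0.6164, 0.239 , 0.0376]), [0.0026875690980773573, 0.002687569098077451])
[0.6034 0.2267 0.028 ] [0.6324 0.2516 0.028 ]
ours [ 398    0   37   39 1268] [307 213   8   7  47] tri (array([0.5431, 0.2361, 0.0391]), [0.002043850168547845, 0.0020438501685476917])
[0.5303 0.2243 0.028 ] [0.5571 0.2505 0.028 ]
tape side 20.76330578512397
bolt side 0.9010416666666666
tape top 20.224171539961013
bolt top 1.9583333333333333
```

The treadle bottomed out at a firm stop and sprang back. The tape region changed between pictures, so I'll check whether that is a move or the arm's shadow.

```bash
python3 - <<'E'
from h import *
for n,near in(('side0',(270,425)),('s1',(270,425)),('s3',(270,425)),('s23',(270,425)),('top0',(457,300)),('t6',(457,300)),('t23',(457,300))):
    s=load(n); H=cv2.cvtColor(s['pixels'],cv2.COLOR_RGB2HSV); k,l,sa,ce=cv2.connectedComponentsWithStats(cv2.inRange(H,(15,110,50),(36,255,255)))
    print(n,[(sa[i].tolist(),ce[i].round(1).tolist()) for i in range(1,k) if sa[i][4]>40 and np.hypot(*(ce[i]-near))<40], s['pixels'][near[1],near[0]])
E
```

```text
side0 [([245, 400, 45, 48, 854], [269.0, 428.4]), ([260, 412, 18, 17, 171], [268.3, 419.8])] [137 115  72]
s1 [([245, 400, 45, 48, 853], [269.0, 428.4]), ([260, 412, 18, 17, 171], [268.3, 419.8])] [141 119  75]
s3 [([245, 400, 45, 48, 852], [269.0, 428.4]), ([260, 412, 18, 17, 171], [268.3, 419.8])] [141 119  75]
s23 [([245, 401, 45, 47, 799], [269.0, 429.5]), ([260, 412, 17, 16, 163], [268.2, 419.7])] [85 73 51]
top0 [([454, 250, 26, 27, 443], [466.0, 262.9]), ([440, 287, 30, 30, 266], [454.4, 302.0]), ([452, 295, 11, 11, 71], [457.1, 300.2])] [229 201  27]
t6 [([454, 250, 26, 27, 446], [466.0, 263.0]), ([440, 287, 30, 30, 264], [454.3, 302.0]), ([452, 295, 11, 11, 68], [456.9, 300.2])] [171 146  38]
t23 [([454, 250, 26, 27, 444], [466.0, 263.0]), ([440, 287, 30, 30, 265], [454.3, 302.0]), ([452, 295, 11, 11, 69], [457.0, 300.3])] [172 146  38]
```

It was only shadow; the tape measure hasn't moved. Handing in.

```bash
python3 -c "
from bench import robot
print(robot.close_job())"
```

```text
the job is handed in; nothing more can be done
None
```

The strip lies fully down in the empty nest with its yellow head pointing the same way as the other strip's. The treadle was pressed to its stop and sprang back, the other strip, tape measure and bolt have not moved, and the job was handed in at about 28 s.

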